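# Load the bail-arm tote with jars and stack the caddy on it

### The job

Swing both wire bails of the grey tote fully out so that its mouth is clear, then, with the bails out, move every square white jar from the steel tray into the tote, leaving the amber flask and the paper carton in the tray. Then swing both bails fully in over the mouth and stack the white caddy on them, level, centred on the tote and lengthways along it.

Things in the scene. Friction and masses are not known exactly. Their poses are not given: they have to be found in the camera images.
- tote: open grey plastic tote fixed to the counter, outside 248 (own x) by 168 (own y) by 85 high, walls and floor 4, inside 240 by 160. Origin: centre of its underside; x along its length, z up. Two steel-wire bail arms are pivoted on its long sides; swung in they lie level across the mouth, 4 above the rim, and carry whatever is stacked on them.
- bail_a (a joint): hinge of the U-shaped steel bail at the tote's +x end, rad: 0 = swung out, level, past the end wall (stop); 1.57 = upright; 3.14 = swung in, level, over the mouth (stop). Pivot axis parallel to the tote's y through tote x = +105, z = 94; arm 62 long; round crossbar 10 thick, 194 long, along tote y. At angle q the crossbar centre is at tote x = 105 + 62 cos q, z = 94 + 62 sin q. Stiff hinge, stays where left; about 1 to 2 N at the crossbar moves it.
- bail_b (a joint): hinge of the mirror-image bail at the tote's -x end, same values: at angle q its crossbar centre is at tote x = -105 - 62 cos q, z = 94 + 62 sin q.
- bail_a_bar (a point): centre of bail_a's crossbar
- bail_b_bar (a point): centre of bail_b's crossbar
- tray: shallow open steel tray fixed to the counter, 215 (own x) by 315 (own y), rim 22 high, walls and floor 3; origin at the centre of its underside, z up. Holds the jars among other stock.
- caddy_grip (a point): white blood-collection caddy (open tray 190 by 120 by 40, about 0.4 kg, loaded) with one upright centre handle: this point is the middle of the handle's grey top bar, 100 above the caddy's flat underside and over its centre. Bar 130 long (own x, the caddy's long direction), 14 wide (own y), 18 high, clear space of 50 below it; z up.
- flask_mid (a point): round amber flask with a narrow white cap, 42 across, 78 high; its centre, half-way up. Stays in the tray.
- carton_mid (a point): flat paper carton with a blue band, 72 (own x) by 44 by 30 high; its centre. Stays in the tray.
- jar1_mid (a point): square white plastic jar with a round white cap: body 50 by 50 by 50 (flat sides face own x and y), cap 43 across and 16 high, 66 high in all; about 0.09 kg. This point: its centre, 33 above its underside; z towards the cap. May be absent (2 to 4 are there).
- jar2_mid (a point): square white plastic jar with a round white cap: body 50 by 50 by 50 (flat sides face own x and y), cap 43 across and 16 high, 66 high in all; about 0.09 kg. This point: its centre, 33 above its underside; z towards the cap. May be absent (2 to 4 are there).
- jar3_mid (a point): square white plastic jar with a round white cap: body 50 by 50 by 50 (flat sides face own x and y), cap 43 across and 16 high, 66 high in all; about 0.09 kg. This point: its centre, 33 above its underside; z towards the cap. May be absent (2 to 4 are there).
- jar4_mid (a point): square white plastic jar with a round white cap: body 50 by 50 by 50 (flat sides face own x and y), cap 43 across and 16 high, 66 high in all; about 0.09 kg. This point: its centre, 33 above its underside; z towards the cap. May be absent (2 to 4 are there).
Not all that is in view belongs to the job. What is shaped like the part that bears jar2_mid but turquoise is not meant.

How it is judged:
On the way, in this order (a step that is already met when the one before it is completed fails the run):
1. both bails are swung out (within 0.35 rad of the outer stop) (value of joint each of bail_a, bail_b below 0.35 rad), for 0.2 s.
2. with both bails out, every jar that is there is inside the tote, below its rim (all of step 1 and x of jar1_mid in the frame of tote between -0.12 and 0.12 m and y of jar1_mid in the frame of tote between -0.08 and 0.08 m and z of jar1_mid in the frame of tote between 0 and 0.075 m and x of jar2_mid in the frame of tote between -0.12 and 0.12 m and y of jar2_mid in the frame of tote between -0.08 and 0.08 m and z of jar2_mid in the frame of tote between 0 and 0.075 m and x of jar3_mid in the frame of tote between -0.12 and 0.12 m and y of jar3_mid in the frame of tote between -0.08 and 0.08 m and z of jar3_mid in the frame of tote between 0 and 0.075 m and x of jar4_mid in the frame of tote between -0.12 and 0.12 m and y of jar4_mid in the frame of tote between -0.08 and 0.08 m and z of jar4_mid in the frame of tote between 0 and 0.075 m), for 0.2 s.
3. both bails are swung in over the mouth (within 0.16 rad of the inner stop) with the jars inside (value of joint each of bail_a, bail_b above 2.98 rad and x of jar1_mid in the frame of tote between -0.12 and 0.12 m and y of jar1_mid in the frame of tote between -0.08 and 0.08 m and z of jar1_mid in the frame of tote between 0 and 0.075 m and x of jar2_mid in the frame of tote between -0.12 and 0.12 m and y of jar2_mid in the frame of tote between -0.08 and 0.08 m and z of jar2_mid in the frame of tote between 0 and 0.075 m and x of jar3_mid in the frame of tote between -0.12 and 0.12 m and y of jar3_mid in the frame of tote between -0.08 and 0.08 m and z of jar3_mid in the frame of tote between 0 and 0.075 m and x of jar4_mid in the frame of tote between -0.12 and 0.12 m and y of jar4_mid in the frame of tote between -0.08 and 0.08 m and z of jar4_mid in the frame of tote between 0 and 0.075 m), for 0.2 s.
At the end, for the whole second after the job is handed in: All jars inside the tote (centres within its walls, under 75 mm up); both bails in (within 0.16 rad of the stop); caddy on the bails, level within 0.1 rad, centred within 25 mm, lengthways within 0.2 rad; flask and carton still in the tray (all of step 3 and horizontal distance between caddy_grip and tote below 0.025 m and angle between caddy_grip's own z axis and vertical below 0.1 rad and angle between the x axis of caddy_grip and the x axis of tote, either way round below 0.2 rad and z of caddy_grip in the frame of tote between 0.19 and 0.21 m and x of flask_mid in the frame of tray between -0.11 and 0.11 m and y of flask_mid in the frame of tray between -0.16 and 0.16 m and z of flask_mid in the frame of tray between 0 and 0.08 m and x of carton_mid in the frame of tray between -0.11 and 0.11 m and y of carton_mid in the frame of tray between -0.16 and 0.16 m and z of carton_mid in the frame of tray between 0 and 0.08 m); the robot touches nothing.
Of jar1, jar2, jar3, jar4 only 2 to 4 are there at a start; the rules pass over those that are not, and their reading is None.
At some moment in a run one of jar1, jar2, jar3, jar4, caddy may be knocked a few centimetres aside while the robot is not near it.
Once in a run the grip may slacken for a moment while it holds something.
It also fails if it takes over 208 s, if anything falls off the work surface, if the arm or the gripper's body presses on something with over 40 N, if the wrist force passes 120 N, or if a joint passes its speed limit or range.

### The arm

A 6-joint arm with a two-finger parallel gripper is mounted at the origin on the work surface. World frame = base frame: x ahead of the robot, y to its left, z up, the work surface at z = 0. Lengths are in m, angles in rad, forces in N, time in s.
With the tool pointing down it reaches from about 0.325 to 0.775 m from the base axis. Payload 5.5 kg.
Tool frame: the origin (TCP) lies between the finger pads; the fingertips stand 25 mm ahead of it and the grasp point (between the pads) lies 6 mm ahead of it; z points along the fingers, y is the direction in which the jaws open and shut (so a half turn about z gives the same grasp; the last joint's range is limited). The gripper opens to 85 mm and grips with 20 to 120 N. Pads are 22 mm wide; open, the fingers measure 114 mm over their backs; the gripper's body (76 mm by 85 mm) begins 54 mm behind the grasp point. The pads swing forward as they close: fully open they stand 13 mm farther back than shut.
Start: joints at [-1.209, 0.091, 1.231, -0, 1.82, -0.057], TCP at [0.244, -0.548, 0.256] pointing down, gripper open.
Joint ranges: [-2.87, 2.87], [-0.86, 2.18], [0.17, 2.46], [-1.51, 4.65], [0.06, 2.69], [-2.65, 2.65]. Speed limits (rad/s): [2.57, 2.57, 3.01, 3.14, 3.14, 3.14].

### API

Orientations are given as a 3x3 rotation matrix whose columns are the frame's x, y, z axes.
In Python, from station import r gives the robot as it stands. The module is installed in compiled form; this text tells all that it offers.
- The arm moves only by the tool step_arm, never from a script. Its argument "series" is a list of rows, each a list of 3 entries, a list of its own where there are three numbers: the shift along the tool's x, y, z in units of 50 mm (1.0 is 50 mm), then the turn, a rotation vector about the tool's x, y, z in units of 6 degrees (1.0 is 6 degrees), then the opening, from 0 (shut) to 1 (fully open). In form: [[[x, y, z], [wx, wy, wz], claw], ...]. A call has 1 to 8 rows; each row is the pose to reach, as a shift and turn from the pose commanded when the call began, along the tool's axes at that moment; what a row does not reach only later rows make up. A row lasts 1/10 s, in which the tool goes at most 50 mm and 8.59 degrees, less where a joint would pass 70% of its speed; a pose out of reach is approached as far as the arm can. A call with a gripper value outside its range is refused whole. The fingers move at their own pace and stop on an object; "force" is the grip in N (left out, the last holds). Time passes only in rows, so rows that repeat a pose let the fingers close. It gives the time, the measured TCP pose, the force and the opening at its end, in the units of the state.
- r.sense(): the state, without advancing time (a new reading comes with each control period).
- r.snapshot(name): name is "scene" or "top" or "wrist"; returns the picture (384x512x3 uint8, blue, green, red); there is no depth.
- r.camera_params(name): a dict with "fovy" (degrees; the focal length in pixels is half the picture's height over the tangent of half this angle, whatever the lens; pixels are square), "cx", "cy" (the principal point, pixels), "k1" (the pictures are not rectified: a ray, as slopes to the right and down, at radius r is drawn at 1 + k1 r^2 times it, then the intrinsics apply), "world_from_camera" (4x4, takes a point from camera to world coordinates). Camera axes: x right, y down, z forward; pixel columns grow to the right and rows downward; lengths in m; the calibration is good to about 2 mm. A picture is of the moment at which its call begins: read the wrist's pose just before it. camera_params takes no time and is no camera call; for the wrist camera it gives the pose at the moment of the call.
- r.job_done(): hands the job in, once; it reports no verdict.
The state is a dict: "time_s": time; "joint_pos": joint angles; "dq": joint speeds; "joint_torque": joint torques, N m; "position": TCP position; "tool_rot": TCP orientation; "wrist_force": force on the tool from outside, world axes, zero at the start; "torque": the same for the moment, N m; "width": finger opening in m.
Only numpy, scipy, OpenCV 4.12 (cv2) and the standard library are available. Lean on these libraries where they do the work, as an engineer would, in place of code of your own. Each camera call takes 0.05 s, during which the arm holds its last target.

## Working session

There is one attempt and no reset: what is moved stays moved. The work goes in short steps, Python scripts to look and compute and a tool call to move; the robot and the scene stay as the last step left them, time stands still between calls to the robot, and variables do not carry over. Pictures are saved under pics/ and viewed, and the job is handed in when it is done.

Besides the shell and the picture viewer there is one more tool, called after "Emit:" by a JSON object that holds its "api" and its "payload". step_arm: Moves the arm, as the interface text tells. Its arguments: {"type":"object","properties":{"series":{"type":"array"},"force":{"type":"number"}},"required":["series"]}

```bash
mkdir -p pics; ls; cat > h.py <<'E'
import numpy as np, cv2
from station import r
def K(n):
    p=r.camera_params(n); f=192/np.tan(np.radians(p['fovy'])/2)
    return p,f
def ray(n,u,v,p=None):
    p=p or r.camera_params(n); f=192/np.tan(np.radians(p['fovy'])/2)
    x=(u-p['cx'])/f;y=(v-p['cy'])/f
    rd=np.hypot(x,y); s=rd
    for _ in range(30): s=rd/(1+p['k1']*s*s)
    k=s/rd if rd>0 else 1
    T=np.array(p['world_from_camera']); d=T[:3,:3]@np.array([x*k,y*k,1]); return T[:3,3],d
def onz(n,u,v,z,p=None):
    o,d=ray(n,u,v,p); return o+d*(z-o[2])/d[2]
def proj(n,P,p=None):
    p=p or r.camera_params(n); f=192/np.tan(np.radians(p['fovy'])/2)
    T=np.array(p['world_from_camera']); c=T[:3,:3].T@(np.asarray(P)-T[:3,3]); x,y=c[:2]/c[2]
    k=1+p['k1']*(x*x+y*y); return np.array([x*k*f+p['cx'],y*k*f+p['cy']])
def st():
    s=r.sense(); print('t',round(s['time_s'],2),'p',np.round(s['position'],4),'w',round(s['width'],4),'F',np.round(s['wrist_force'],1)); print(np.round(s['tool_rot'],3).tolist(), np.round(s['joint_pos'],3)); return s
def tool(target,s=None):
    s=s or r.sense(); return np.round(np.array(s['tool_rot']).T@(np.asarray(target)-s['position'])/0.05,3)
E
python3 - <<'E'
from h import *
st()
for n in ("scene","top","wrist"):
    p=r.camera_params(n); print(n,p['fovy'],p['cx'],p['cy'],p['k1'],np.round(p['world_from_camera'],3).tolist())
    cv2.imwrite(f'pics/{n}0.png',r.snapshot(n))
E
```

```text
pics
t 0.0 p [ 0.2439 -0.5479  0.2551] w 0.0853 F [-0.3 -0.7 -0.1]
[[0.914, 0.407, -0.001], [0.407, -0.914, 0.002], [0.0, -0.002, -1.0]] [-1.209  0.092  1.232 -0.     1.82  -0.057]
scene 52.363667974811506 264.9852073427644 200.53500214308522 0.023794438374211406 [[-0.803, 0.387, -0.453, 0.895], [0.596, 0.54, -0.595, 0.535], [0.014, -0.748, -0.664, 0.7], [0.0, 0.0, 0.0, 1.0]]
top 47.83423185311559 250.9903695183002 196.20143904125825 -0.025654917346728482 [[-0.021, -0.99, 0.139, 0.367], [-1.0, 0.02, -0.009, 0.009], [0.006, -0.139, -0.99, 1.037], [0.0, 0.0, 0.0, 1.0]]
wrist 69.91827964200732 256.8756061922816 195.35778153114566 0.014871246717281482 [[0.407, -0.878, -0.253, 0.308], [-0.914, -0.391, -0.111, -0.519], [-0.001, 0.276, -0.961, 0.372], [0.0, 0.0, 0.0, 1.0]]
```

View pics/scene0.png

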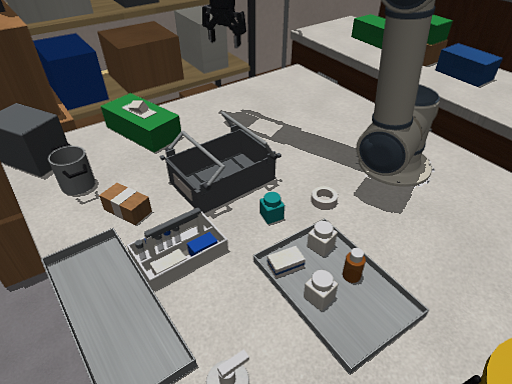

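View pics/top0.png

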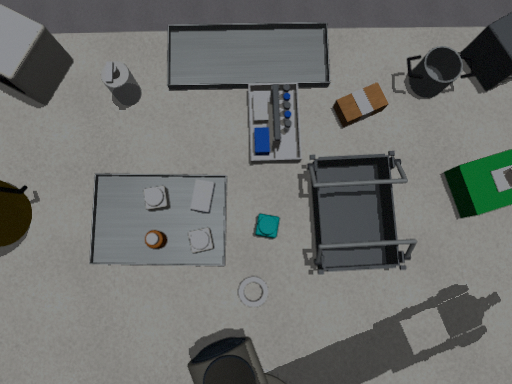

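View pics/wrist0.png

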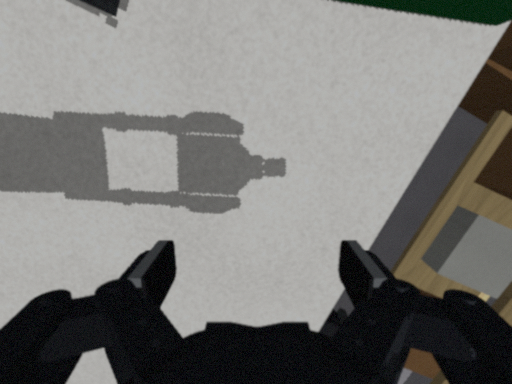

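```bash
python3 - <<'E'
from h import *
im=cv2.imread('pics/top0.png')
cv2.imwrite('pics/top0t.png',cv2.resize(im[135:285,280:430],None,fx=4,fy=4,interpolation=cv2.INTER_CUBIC))
cv2.imwrite('pics/top0c.png',cv2.resize(im[70:280,80:310],None,fx=2.8,fy=2.8,interpolation=cv2.INTER_CUBIC)[:600])
E
```

```text
(no output)
```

View pics/top0t.png

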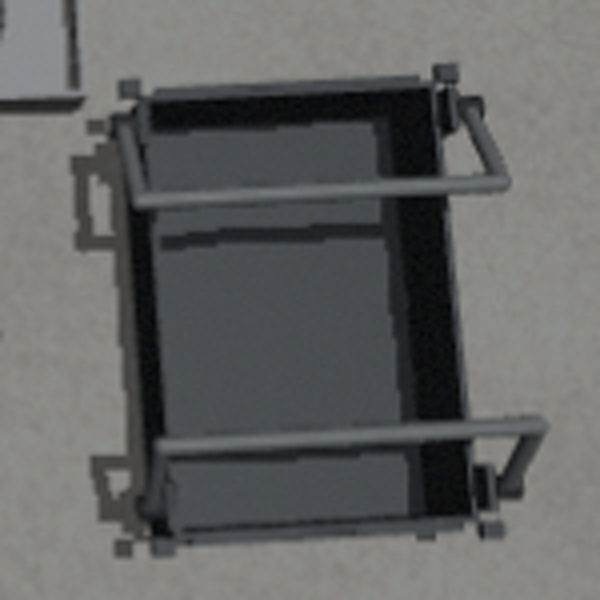

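View pics/top0c.png

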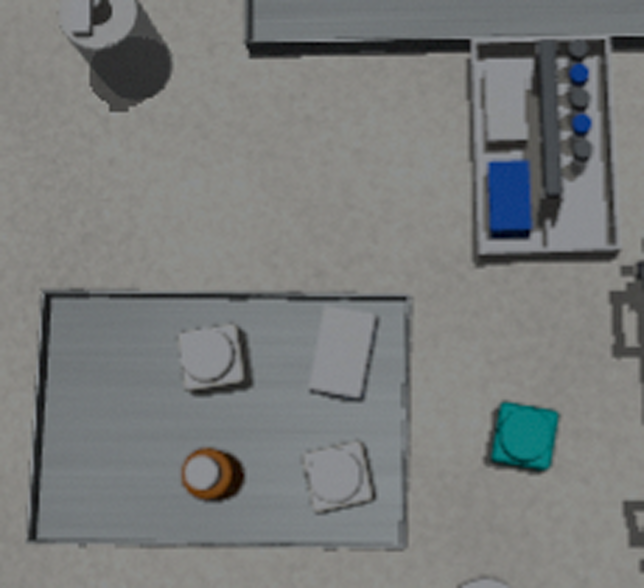

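```bash
python3 - <<'E'
from h import *
t=lambda u,v:(280+u/4,135+v/4)
c=lambda u,v:(80+u/2.8,70+v/2.8)
def P(name,uv,z): print(name,np.round(onz('top',*uv,z),4))
print('tote rim')
for q in [(150,95),(435,78),(165,540),(472,522)]: P(q,t(*q),.085)
print('bars')
for q in [(140,200),(505,183),(160,447),(545,427)]:
    for z in (.15,.156): P(q,t(*q),z)
print('bracket pivots')
for q in [(120,118),(470,104),(150,505),(510,488)]: P(q,t(*q),.094)
print('jars')
P('j1 cap',c(207,357),.069);P('j2 cap',c(333,477),.069)
for q in [(178,338),(236,323),(247,382),(190,392)]: P(q,c(*q),.053)
for q in [(303,457),(357,441),(374,495),(318,513)]: P(q,c(*q),.053)
P('flask',c(203,474),.081)
for q in [(326,307),(377,314),(360,398),(310,388)]: P(q,c(*q),.033)
print('tray')
for q in [(47,293),(410,297),(405,546),(32,541)]: P(q,c(*q),.022)
print('caddy')
for q in [(472,43),(607,40),(617,250),(479,254)]: P(q,c(*q),.04)
P('bar',c(546,42),.109);P('bar',c(558,38),.109);P('bar',c(547,198),.109);P('bar',c(560,192),.109)
E
```

```text
tote rim
(150, 95) [ 0.5821 -0.1513  0.085 ]
(435, 78) [ 0.5888 -0.3133  0.085 ]
(165, 540) [ 0.335 -0.149  0.085]
(472, 522) [ 0.3407 -0.3174  0.085 ]
bars
(140, 200) [ 0.5117 -0.1327  0.15  ]
(140, 200) [ 0.5107 -0.1318  0.156 ]
(505, 183) [ 0.5169 -0.3244  0.15  ]
(505, 183) [ 0.5159 -0.3221  0.156 ]
(160, 447) [ 0.384  -0.1376  0.15  ]
(160, 447) [ 0.3838 -0.1366  0.156 ]
(545, 427) [ 0.3896 -0.3361  0.15  ]
(545, 427) [ 0.3895 -0.3337  0.156 ]
bracket pivots
(120, 118) [ 0.5673 -0.1325  0.094 ]
(470, 104) [ 0.5715 -0.3289  0.094 ]
(150, 505) [ 0.3541 -0.1402  0.094 ]
(510, 488) [ 0.3586 -0.3363  0.094 ]
jars
j1 cap [0.5038 0.2191 0.069 ]
j2 cap [0.4054 0.1181 0.069 ]
(178, 338) [0.5223 0.2466 0.053 ]
(236, 323) [0.5338 0.199  0.053 ]
(247, 382) [0.4847 0.1897 0.053 ]
(190, 392) [0.4775 0.2362 0.053 ]
(303, 457) [0.4227 0.1441 0.053 ]
(357, 441) [0.4347 0.1002 0.053 ]
(374, 495) [0.3909 0.0869 0.053 ]
(318, 513) [0.3774 0.1321 0.053 ]
flask [0.4093 0.2188 0.081 ]
(326, 307) [0.5493 0.1273 0.033 ]
(377, 314) [0.5424 0.0845 0.033 ]
(360, 398) [0.4718 0.0993 0.033 ]
(310, 388) [0.481  0.1409 0.033 ]
tray
(47, 293) [0.5683 0.3665 0.022 ]
(410, 297) [0.5584 0.0572 0.022 ]
(405, 546) [0.3492 0.0641 0.022 ]
(32, 541) [0.3594 0.3733 0.022 ]
caddy
(472, 43) [ 7.768e-01 -1.000e-04  4.000e-02]
(607, 40) [ 0.7774 -0.1167  0.04  ]
(617, 250) [ 0.5917 -0.1183  0.04  ]
(479, 254) [ 0.5906 -0.0021  0.04  ]
bar [ 0.7481 -0.0589  0.109 ]
bar [ 0.7513 -0.0687  0.109 ]
bar [ 0.6191 -0.0559  0.109 ]
bar [ 0.6238 -0.0663  0.109 ]
```

```bash
cat >> h.py <<'E'
from scipy.spatial.transform import Rotation as Ro
TC=np.array([.463,-.234,0]); TY=.035
def t2w(x,y,z): c,s=np.cos(TY),np.sin(TY); return TC+np.array([c*x-s*y,s*x+c*y,z])
def w2t(P): d=np.asarray(P)-TC; c,s=np.cos(TY),np.sin(TY); return np.array([c*d[0]+s*d[1],-s*d[0]+c*d[1],d[2]])
def Rd(a):  # tool down, jaw axis y at world angle a
    return np.array([[-np.sin(a),np.cos(a),0],[np.cos(a),np.sin(a),0],[0,0,-1.]])
def go(P,a,s=None):
    s=s or r.sense(); R=np.array(s['tool_rot'])
    print('shift',np.round(R.T@(np.asarray(P)-s['position'])/.05,2),'turn',np.round(np.degrees(Ro.from_matrix(R.T@Rd(a)).as_rotvec())/6,2))
E
python3 - <<'E'
from h import *
im=cv2.imread('pics/scene0.png')
im=cv2.resize(im,None,fx=1.5,fy=1.5,interpolation=cv2.INTER_CUBIC)
def dot(P,c=(0,0,255)):
    u=proj('scene',P)*1.5; cv2.circle(im,(int(u[0]),int(u[1])),3,c,1)
for x in(-.124,.124):
    for y in (-.084,.084): dot(t2w(x,y,.085))
for sx,q in((1,2.5),(-1,2.06)):
    for y in(-.097,0,.097):
        dot(t2w(sx*(.105+.062*np.cos(q)),y,.094+.062*np.sin(q)),(0,255,255))
dot((.5038,.2191,.069));dot((.4054,.1181,.069));dot((.4093,.2188,.081));dot((.511,.113,.033))
dot((.6215,-.061,.109));dot((.7497,-.0638,.109))
cv2.imwrite('pics/ov.png',im)
for q in (2.4,2.5,2.6): print(q,proj('scene',t2w(.105+.062*np.cos(q),0.097,.094+.062*np.sin(q)))*1.5)
s=st(); go(t2w(.0525,0,.23),TY)
E
```

```text
2.4 [332.41844095 247.67551096]
2.5 [334.63417673 249.17437128]
2.6 [336.58519709 250.95198277]
t 0.15 p [ 0.2439 -0.548   0.2554] w 0.0853 F [-0.5  0.4 -0.4]
[[0.914, 0.407, -0.001], [0.407, -0.914, 0.001], [0.0, -0.002, -1.0]] [-1.209  0.092  1.232 -0.     1.82  -0.057]
shift [ 7.53 -3.56  0.51] turn [-1.000e-02 -1.000e-02 -1.133e+01]
```

View pics/ov.png

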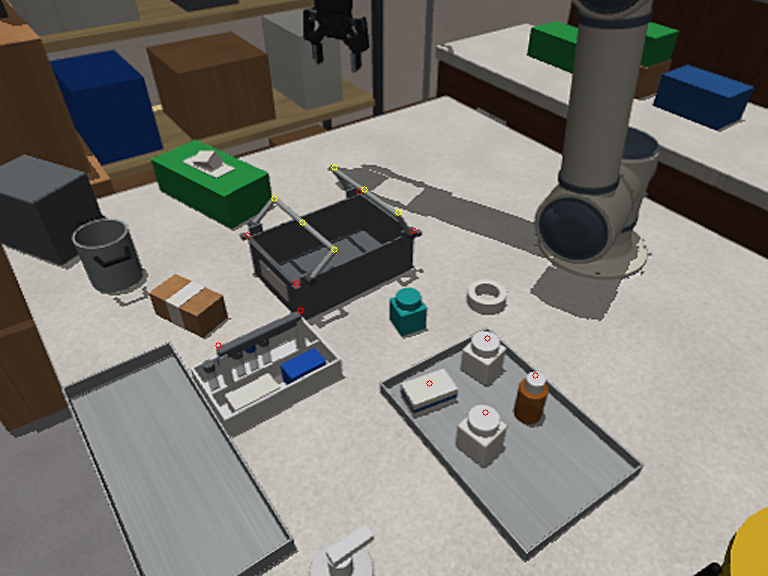

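Emit:
{"api": "step_arm", "payload": {"series": [[[0.9,-0.45,0],[0,0,-1.4],0.4],[[1.8,-0.9,0],[0,0,-2.8],0.4],[[2.8,-1.35,0],[0,0,-4.2],0.4],[[3.8,-1.8,0.1],[0,0,-5.6],0.4],[[4.7,-2.2,0.2],[0,0,-7],0.4],[[5.6,-2.65,0.3],[0,0,-8.4],0.4],[[6.6,-3.1,0.4],[0,0,-9.8],0.4],[[7.53,-3.56,0.5],[0,0,-11.33],0.4]]}}

```text
time_s: 0.95
position: [0.5052, -0.2441, 0.2325]
tool_rot: [[-0.03, 1.0, -0.0], [1.0, 0.03, 0.0], [0.0, -0.0, -1.0]]
wrist_force: [0.8, -0.6, 0.0]
width: 0.0341
```

```bash
python3 - <<'E'
from h import *
cv2.imwrite('pics/w1.png',r.snapshot('wrist'));s=st()
cv2.imwrite('pics/top1.png',cv2.resize(r.snapshot('top')[100:300,250:450],None,fx=3,fy=3))
go(t2w(.0555,0,.133),TY)
E
```

```text
t 1.0 p [ 0.509  -0.2378  0.2311] w 0.0338 F [-0.3  4.6 -0.9]
[[-0.045, 0.999, 0.001], [0.999, 0.045, 0.005], [0.005, 0.001, -1.0]] [-0.501 -0.015  1.384  0.006  1.774 -0.544]
shift [0.16 0.24 1.97] turn [-0.01 -0.03  0.  ]
```

View pics/w1.png

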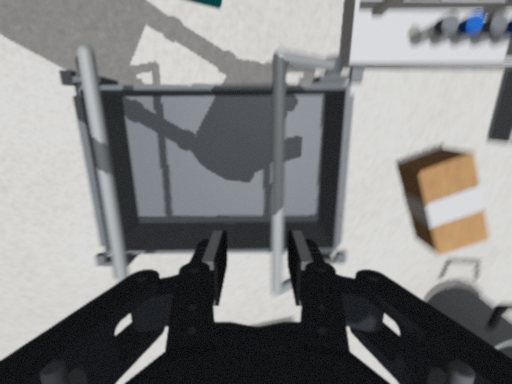

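Emit:
{"api": "step_arm", "payload": {"series": [[[0,0,0],[0,0,0],0.4],[[0,0,0],[0,0,0],0.4]]}}

```text
time_s: 1.25
position: [0.5038, -0.2466, 0.2329]
tool_rot: [[-0.023, 1.0, -0.0], [1.0, 0.023, -0.0], [-0.0, -0.0, -1.0]]
wrist_force: [0.1, -0.7, 0.7]
width: 0.0339
```

```bash
python3 - <<'E'
from h import *
s=st();p=r.camera_params('wrist');im=r.snapshot('wrist');cv2.imwrite('pics/w2.png',im)
T=np.array(p['world_from_camera']);print(T[:3,3])
go(t2w(.0555,0,.133),TY)
E
```

```text
t 1.25 p [ 0.5038 -0.2466  0.2329] w 0.0339 F [ 0.1 -0.7  0.7]
[[-0.023, 1.0, -0.0], [1.0, 0.023, -0.0], [-0.0, -0.0, -1.0]] [-5.160e-01 -1.800e-02  1.383e+00 -1.000e-03  1.776e+00 -5.380e-01]
[ 0.50284204 -0.17619936  0.35012281]
shift [0.29 0.3  2.  ] turn [-0.    0.   -0.13]
```

View pics/w2.png

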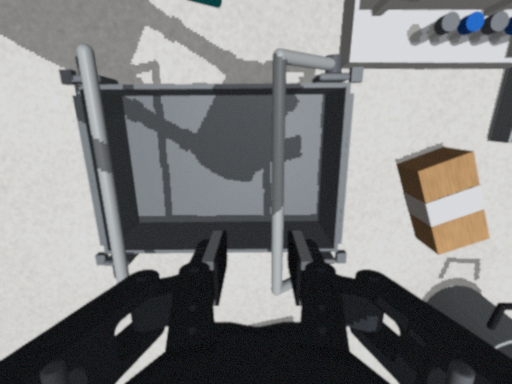

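```bash
python3 - <<'E'
from h import *
for uv in [(279,60),(279,200),(278,285)]:
    for z in (.126,.131,.136):
        P=onz('wrist',*uv,z); print(uv,z,np.round(w2t(P),4))
for uv in [(85,55),(105,170)]:
    for z in (.143,.149,.155):
        P=onz('wrist',*uv,z); print(uv,z,np.round(w2t(P),4))
E
```

```text
(279, 60) 0.126 [0.0584 0.0957 0.126 ]
(279, 60) 0.131 [0.0581 0.0948 0.131 ]
(279, 60) 0.136 [0.0577 0.0939 0.136 ]
(279, 200) 0.126 [ 0.0595 -0.013   0.126 ]
(279, 200) 0.131 [ 0.0591 -0.0114  0.131 ]
(279, 200) 0.136 [ 0.0587 -0.0099  0.136 ]
(278, 285) 0.126 [ 0.0593 -0.0962  0.126 ]
(278, 285) 0.131 [ 0.0589 -0.0928  0.131 ]
(278, 285) 0.136 [ 0.0585 -0.0894  0.136 ]
(85, 55) 0.143 [-0.0747  0.097   0.143 ]
(85, 55) 0.149 [-0.0713  0.0959  0.149 ]
(85, 55) 0.155 [-0.068   0.0947  0.155 ]
(105, 170) 0.143 [-0.0747  0.0179  0.143 ]
(105, 170) 0.149 [-0.0714  0.019   0.149 ]
(105, 170) 0.155 [-0.068   0.0201  0.155 ]
```

```bash
sed -i 's/\[.463,-.234,0\]/[.465,-.234,0]/' h.py; python3 - <<'E'
from h import *
go(t2w(.0565,0,.141),TY)
# arc from q=2.42 to 0
R=.062
for q in np.linspace(2.42,-0.05,9): print(np.round(np.array([R*(np.cos(q)-np.cos(2.42)),-R*(np.sin(q)-np.sin(2.42))])/.05,2))
E
```

```text
shift [0.29 0.36 1.84] turn [-0.    0.   -0.13]
[ 0. -0.]
[ 0.29 -0.24]
[ 0.65 -0.39]
[ 1.03 -0.42]
[ 1.4  -0.33]
[ 1.72 -0.13]
[1.98 0.15]
[2.13 0.5 ]
[2.17 0.88]
```

Emit:
{"api": "step_arm", "payload": {"series": [[[0.29,0.36,0.6],[0,0,-0.13],0.4],[[0.29,0.36,1.3],[0,0,-0.13],0.4],[[0.29,0.36,1.84],[0,0,-0.13],0.4],[[0.29,0.36,1.84],[0,0,-0.13],0.4],[[0.29,0.36,1.84],[0,0,-0.13],0],[[0.29,0.36,1.84],[0,0,-0.13],0],[[0.29,0.36,1.84],[0,0,-0.13],0],[[0.29,0.36,1.84],[0,0,-0.13],0]], "force": 25}}

```text
time_s: 2.1
position: [0.5211, -0.2322, 0.1439]
tool_rot: [[-0.036, 0.999, -0.0], [0.999, 0.036, -0.002], [-0.002, -0.0, -1.0]]
wrist_force: [-6.6, -0.9, 3.1]
width: 0.0088
```

```bash
python3 - <<'E'
from h import *
s=st();cv2.imwrite('pics/w3.png',r.snapshot('wrist')); print(w2t(s['position']))
E
```

```text
t 2.1 p [ 0.5211 -0.2322  0.1439] w 0.0088 F [-6.6 -0.9  3.1]
[[-0.036, 0.999, -0.0], [0.999, 0.036, -0.002], [-0.002, -0.0, -1.0]] [-0.478  0.018  1.505 -0.002  1.618 -0.514]
[ 0.05610265 -0.00019248  0.14393823]
```

View pics/w3.png

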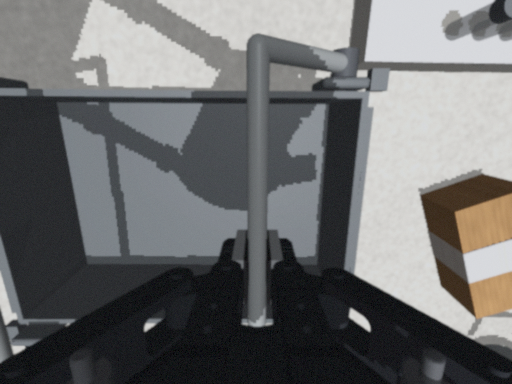

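Bar is between the pads (258,250), width about 9 mm. Now follow the arc outwards.

Emit:
{"api": "step_arm", "payload": {"series": [[[0,0.14,-0.13],[0,0,0],0],[[0,0.29,-0.24],[0,0,0],0],[[0,0.47,-0.33],[0,0,0],0],[[0,0.65,-0.39],[0,0,0],0],[[0,0.84,-0.42],[0,0,0],0],[[0,1.03,-0.42],[0,0,0],0],[[0,1.22,-0.39],[0,0,0],0],[[0,1.4,-0.33],[0,0,0],0]]}}

```text
time_s: 2.95
position: [0.593, -0.2299, 0.1598]
tool_rot: [[-0.037, 0.999, 0.004], [0.999, 0.037, -0.003], [-0.003, 0.003, -1.0]]
wrist_force: [-2.4, -5.9, 5.7]
width: 0.0085
```

Emit:
{"api": "step_arm", "payload": {"series": [[[0,0.16,0.09],[0,0,0],0],[[0,0.32,0.2],[0,0,0],0],[[0,0.46,0.34],[0,0,0],0],[[0,0.58,0.48],[0,0,0],0],[[0,0.67,0.65],[0,0,0],0],[[0,0.73,0.83],[0,0,0],0],[[0,0.76,1.0],[0,0,0],0],[[0,0.77,1.17],[0,0,0],0]]}}

```text
time_s: 3.75
position: [0.6311, -0.2281, 0.0993]
tool_rot: [[-0.037, 0.999, 0.002], [0.999, 0.037, -0.002], [-0.002, 0.002, -1.0]]
wrist_force: [-2.0, -4.6, 2.9]
width: 0.009
```

```bash
python3 - <<'E'
from h import *
s=st();print(w2t(s['position']));cv2.imwrite('pics/t3.png',cv2.resize(r.snapshot('top')[80:290,240:450],None,fx=2.8,fy=2.8))
E
```

```text
t 3.75 p [ 0.6311 -0.2281  0.0993] w 0.009 F [-2.  -4.6  2.9]
[[-0.037, 0.999, 0.002], [0.999, 0.037, -0.002], [-0.002, 0.002, -1.0]] [-3.970e-01  3.030e-01  1.270e+00 -1.000e-03  1.567e+00 -4.340e-01]
[1.66188509e-01 7.62675391e-05 9.93353887e-02]
```

View pics/t3.png

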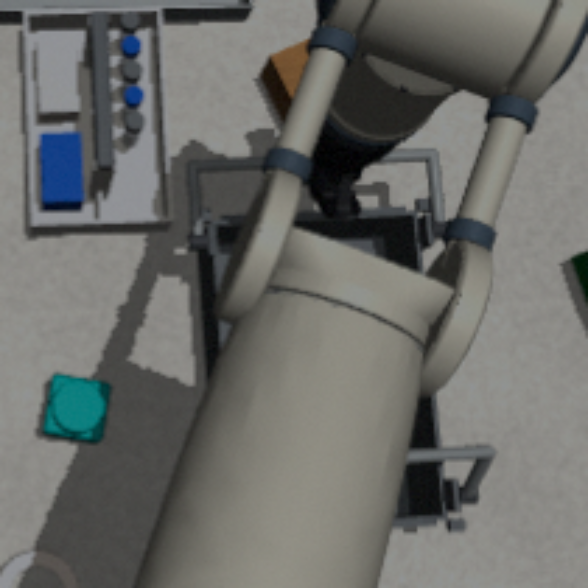

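Emit:
{"api": "step_arm", "payload": {"series": [[[0,0,0],[0,0,0],0.4],[[0,0,0],[0,0,0],0.4],[[0,0,-0.5],[0,0,0],0.4],[[0,0,-1.5],[0,0,0],0.4],[[0,0,-2.5],[0,0,0],0.4],[[0,-1,-2.5],[0,0,0],0.4],[[0,-2,-2.5],[0,0,0],0.4],[[0,-3,-2.5],[0,0,0],0.4]]}}

```text
time_s: 4.6
position: [0.4796, -0.232, 0.2238]
tool_rot: [[-0.039, 0.999, 0.001], [0.999, 0.039, 0.001], [0.001, 0.001, -1.0]]
wrist_force: [-1.4, -0.2, 0.9]
width: 0.0343
```

Emit:
{"api": "step_arm", "payload": {"series": [[[0,-0.7,0],[0,0,0],0.4],[[0,-1.4,0],[0,0,0],0.4],[[0,-1.4,0],[0,0,0],0.4],[[0,-1.4,0],[0,0,0],0.4]]}}

```text
time_s: 5.0
position: [0.4106, -0.235, 0.2242]
tool_rot: [[-0.037, 0.999, 0.002], [0.999, 0.037, 0.0], [-0.0, 0.002, -1.0]]
wrist_force: [-0.0, 0.5, -0.4]
width: 0.0346
```

```bash
python3 - <<'E'
from h import *
s=st();print(w2t(s['position']));cv2.imwrite('pics/w4.png',r.snapshot('wrist'));
go(t2w(-.073,0,.152),TY)
E
```

```text
t 5.0 p [ 0.4106 -0.235   0.2242] w 0.0346 F [-0.   0.5 -0.4]
[[-0.037, 0.999, 0.002], [0.999, 0.037, 0.0], [-0.0, 0.002, -1.0]] [-5.920e-01 -2.580e-01  1.617e+00  1.000e-03  1.781e+00 -6.300e-01]
[-0.05444641  0.00092952  0.22423383]
shift [-0.02 -0.38  1.44] turn [ 0.01 -0.    0.03]
```

View pics/w4.png

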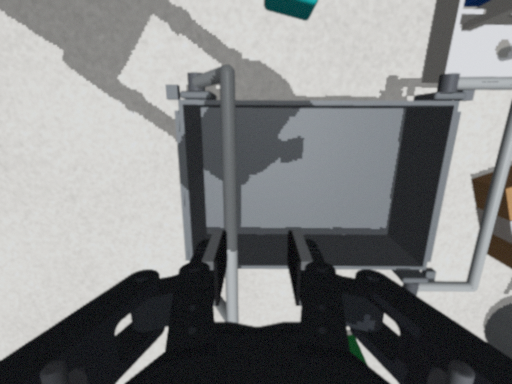

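```bash
python3 - <<'E'
from h import *
for uv in [(229,90),(231,200)]:
    for z in (.146,.150): print(w2t(onz('wrist',*uv,z)))
print(w2t(onz('wrist',184,103,.085)),w2t(onz('wrist',458,110,.085)),w2t(onz('wrist',188,268,.085)),w2t(onz('wrist',434,270,.085)))
R=.062;q0=2.13
for q in np.linspace(q0,-0.05,17): print(np.round(np.array([-R*(np.cos(q)-np.cos(q0)),-R*(np.sin(q)-np.sin(q0))])/.05,2))
E
```

```text
[-0.07214334  0.08796886  0.146     ]
[-0.07176517  0.08762654  0.15      ]
[-0.07260446  0.01145574  0.146     ]
[-0.07221685  0.01268014  0.15      ]
[-0.11791576  0.08226571  0.085     ] [0.12436683 0.07664413 0.085     ] [-0.12526756 -0.08190743  0.085     ] [ 0.1322245  -0.08311745  0.085     ]
[-0. -0.]
[-0.15 -0.08]
[-0.31 -0.14]
[-0.47 -0.17]
[-0.64 -0.19]
[-0.81 -0.18]
[-0.97 -0.15]
[-1.13 -0.09]
[-1.29 -0.02]
[-1.42  0.08]
[-1.55  0.19]
[-1.66  0.32]
[-1.75  0.46]
[-1.82  0.62]
[-1.87  0.78]
[-1.89  0.94]
[-1.9   1.11]
```

Emit:
{"api": "step_arm", "payload": {"series": [[[0,-0.36,0],[0,0,0],0.4],[[0,-0.36,0.7],[0,0,0],0.4],[[0,-0.36,1.44],[0,0,0],0.4],[[0,-0.36,1.44],[0,0,0],0.4],[[0,-0.36,1.44],[0,0,0],0],[[0,-0.36,1.44],[0,0,0],0],[[0,-0.36,1.44],[0,0,0],0],[[0,-0.36,1.44],[0,0,0],0]], "force": 25}}

```text
time_s: 5.85
position: [0.3933, -0.2361, 0.1538]
tool_rot: [[-0.038, 0.999, 0.003], [0.999, 0.038, -0.001], [-0.001, 0.003, -1.0]]
wrist_force: [-0.1, 0.8, 2.0]
width: 0.0087
```

Emit:
{"api": "step_arm", "payload": {"series": [[[0,-0.15,-0.08],[0,0,0],0],[[0,-0.31,-0.14],[0,0,0],0],[[0,-0.47,-0.17],[0,0,0],0],[[0,-0.64,-0.19],[0,0,0],0],[[0,-0.81,-0.18],[0,0,0],0],[[0,-0.97,-0.15],[0,0,0],0],[[0,-1.13,-0.09],[0,0,0],0],[[0,-1.29,-0.02],[0,0,0],0]]}}

```text
time_s: 6.65
position: [0.3284, -0.2384, 0.1542]
tool_rot: [[-0.038, 0.999, 0.003], [0.999, 0.038, -0.001], [-0.001, 0.003, -1.0]]
wrist_force: [1.1, 1.7, 3.9]
width: 0.0087
```

Emit:
{"api": "step_arm", "payload": {"series": [[[0,-0.13,0.1],[0,0,0],0],[[0,-0.26,0.21],[0,0,0],0],[[0,-0.37,0.34],[0,0,0],0],[[0,-0.46,0.48],[0,0,0],0],[[0,-0.53,0.64],[0,0,0],0],[[0,-0.58,0.8],[0,0,0],0],[[0,-0.6,0.96],[0,0,0],0],[[0,-0.61,1.13],[0,0,0],0]]}}

```text
time_s: 7.45
position: [0.2974, -0.2397, 0.0964]
tool_rot: [[-0.038, 0.999, -0.0], [0.999, 0.038, -0.001], [-0.001, -0.0, -1.0]]
wrist_force: [-6.1, 6.2, 39.5]
width: 0.0091
```

```bash
python3 - <<'E'
from h import *
s=st();print(w2t(s['position']));cv2.imwrite('pics/t4.png',cv2.resize(r.snapshot('top')[80:290,240:450],None,fx=2.8,fy=2.8))
E
```

```text
t 7.45 p [ 0.2974 -0.2397  0.0964] w 0.0091 F [-6.1  6.2 39.5]
[[-0.038, 0.999, -0.0], [0.999, 0.038, -0.001], [-0.001, -0.0, -1.0]] [-7.670e-01 -5.110e-01  2.034e+00 -1.000e-03  1.618e+00 -8.050e-01]
[-1.67746848e-01  1.27525528e-04  9.64098432e-02]
```

View pics/t4.png

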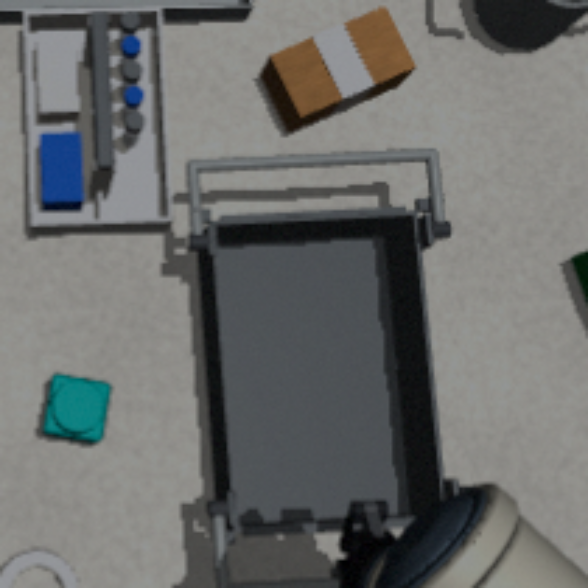

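Emit:
{"api": "step_arm", "payload": {"series": [[[0,0,-0.06],[0,0,0],0.4],[[0,0,-0.06],[0,0,0],0.4],[[0,0,-0.06],[0,0,0],0.4],[[0,0,-0.6],[0,0,0],0.4],[[0,0,-1.4],[0,0,0],0.4],[[0,0,-2.2],[0,0,0],0.4],[[0.5,0.2,-2.8],[0,0,0],0.4],[[1.0,0.4,-2.8],[0,0,0],0.4]]}}

```text
time_s: 8.3
position: [0.3165, -0.1893, 0.241]
tool_rot: [[-0.036, 0.999, 0.005], [0.999, 0.036, -0.004], [-0.004, 0.005, -1.0]]
wrist_force: [0.2, 0.6, -0.5]
width: 0.034
```

```bash
python3 - <<'E'
from h import *
s=st();im=r.snapshot('top');cv2.imwrite('pics/top5.png',im);cv2.imwrite('pics/t5.png',cv2.resize(im[70:290,80:450],None,fx=2.1,fy=2.1))
b=im[160:270,90:230].astype(int)
E
```

```text
t 8.3 p [ 0.3165 -0.1893  0.241 ] w 0.034 F [ 0.2  0.6 -0.5]
[[-0.036, 0.999, 0.005], [0.999, 0.036, -0.004], [-0.004, 0.005, -1.0]] [-0.631 -0.553  1.806 -0.     1.882 -0.667]
```

View pics/t5.png

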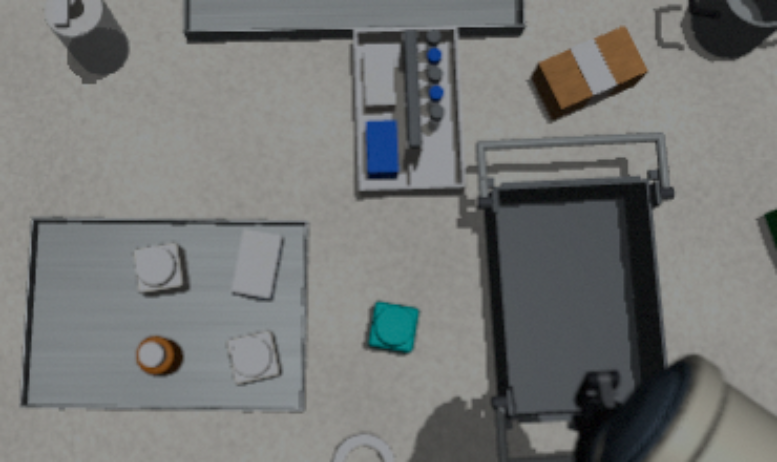

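```bash
python3 - <<'E'
from h import *
go((.406,.118,.2),-np.pi/2+.28)
E
```

```text
shift [6.01 2.01 0.79] turn [ 0.04 -0.02 12.7 ]
```

Emit:
{"api": "step_arm", "payload": {"series": [[[0.6,0.5,0],[0,0,1.4],0.7],[[1.4,1.0,0],[0,0,2.8],0.7],[[2.2,1.5,0],[0,0,4.2],0.7],[[3.0,1.8,0],[0,0,5.6],0.7],[[3.8,2.0,0],[0,0,7.0],0.7],[[4.6,2.0,0],[0,0,8.4],0.7],[[5.4,2.0,0.2],[0,0,9.8],0.7],[[6.0,2.0,0.5],[0,0,11.2],0.7]]}}

```text
time_s: 9.15
position: [0.4053, 0.1011, 0.2167]
tool_rot: [[0.805, 0.593, 0.001], [0.593, -0.805, -0.0], [0.001, 0.001, -1.0]]
wrist_force: [1.0, 0.4, 0.2]
width: 0.0599
```

Emit:
{"api": "step_arm", "payload": {"series": [[[0,0,0.3],[0,0,1.4],0.7],[[0,0,0.3],[0,0,1.4],0.7],[[0,0,0.3],[0,0,1.4],0.7]]}}

```text
time_s: 9.45
position: [0.4049, 0.0991, 0.2013]
tool_rot: [[0.879, 0.477, -0.001], [0.477, -0.879, -0.001], [-0.002, -0.0, -1.0]]
wrist_force: [-0.0, -0.1, 1.2]
width: 0.0595
```

```bash
python3 - <<'E'
from h import *
s=st();cv2.imwrite('pics/w6.png',r.snapshot('wrist'))
go((.406,.118,.2),-np.pi/2+.28)
E
```

```text
t 9.45 p [0.4049 0.0991 0.2013] w 0.0595 F [-0.  -0.1  1.2]
[[0.879, 0.477, -0.001], [0.477, -0.879, -0.001], [-0.002, -0.0, -1.0]] [ 0.159 -0.416  1.782 -0.     1.778  1.232]
shift [ 0.2  -0.33  0.04] turn [0.   0.   2.06]
```

View pics/w6.png

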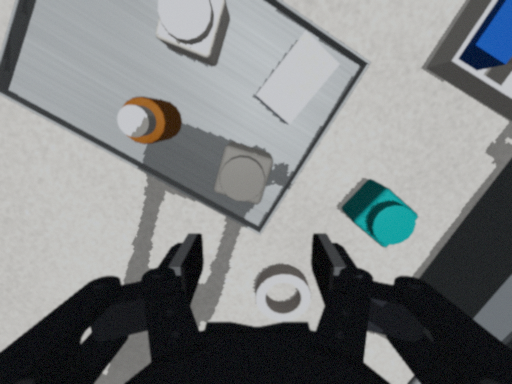

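Emit:
{"api": "step_arm", "payload": {"series": [[[0.2,-0.33,0],[0,0,1],0.7],[[0.2,-0.33,0],[0,0,2.06],0.7],[[0.2,-0.33,0],[0,0,2.06],0.7],[[0.2,-0.33,0],[0,0,2.06],0.7]]}}

```text
time_s: 9.9
position: [0.4065, 0.118, 0.2024]
tool_rot: [[0.961, 0.277, 0.001], [0.277, -0.961, 0.0], [0.001, 0.0, -1.0]]
wrist_force: [0.2, 0.3, 1.6]
width: 0.06
```

```bash
python3 - <<'E'
from h import *
s=st();cv2.imwrite('pics/w7.png',r.snapshot('wrist'))
go((.406,.118,.045),-np.pi/2+.28)
E
```

```text
t 9.9 p [0.4065 0.118  0.2024] w 0.06 F [0.2 0.3 1.6]
[[0.961, 0.277, 0.001], [0.277, -0.961, 0.0], [0.001, 0.0, -1.0]] [ 0.202 -0.4    1.768 -0.     1.773  1.492]
shift [-0.01 -0.    3.15] turn [ 0.   -0.01  0.  ]
```

View pics/w7.png

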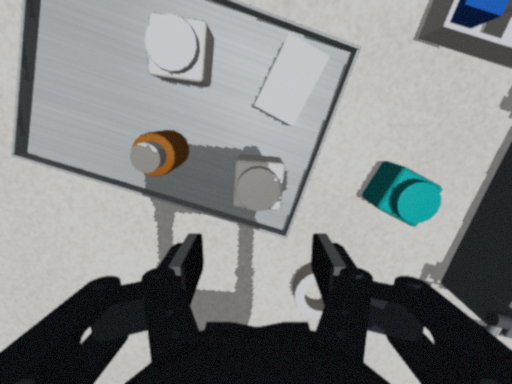

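```bash
python3 - <<'E'
from h import *
print(onz('wrist',259,188,.069)); 
for q in [(236,157),(284,157),(284,210),(234,210)]: print(np.round(onz('wrist',*q,.053),4))
print(onz('wrist',172,42,.069))
E
```

```text
[0.41262032 0.11786272 0.069     ]
[0.4324 0.1467 0.053 ]
[0.4452 0.1019 0.053 ]
[0.3934 0.0855 0.053 ]
[0.3793 0.1347 0.053 ]
[0.51084621 0.22006957 0.069     ]
```

Emit:
{"api": "step_arm", "payload": {"series": [[[0.05,0,0.8],[0,0,0],0.75],[[0.05,0,1.6],[0,0,0],0.75],[[0.05,0,2.4],[0,0,0],0.75],[[0.05,0,3.0],[0,0,0],0.75],[[0.05,0,3.15],[0,0,0],0.75],[[0.05,0,3.15],[0,0,0],0.75],[[0.05,0,3.15],[0,0,0],0.4],[[0.05,0,3.15],[0,0,0],0.4]], "force": 40}}

```text
time_s: 10.75
position: [0.41, 0.1196, 0.0467]
tool_rot: [[0.962, 0.275, 0.004], [0.275, -0.962, 0.001], [0.004, 0.0, -1.0]]
wrist_force: [0.5, 0.6, -0.7]
width: 0.0498
```

Emit:
{"api": "step_arm", "payload": {"series": [[[0,0,0],[0,0,0],0.2],[[0,0,0],[0,0,0],0.2],[[0,0,0],[0,0,0],0.2]]}}

```text
time_s: 11.05
position: [0.41, 0.1197, 0.0466]
tool_rot: [[0.962, 0.274, 0.004], [0.274, -0.962, 0.001], [0.004, 0.001, -1.0]]
wrist_force: [-0.1, -0.6, 6.7]
width: 0.0504
```

```bash
python3 - <<'E'
from h import *
s=st();cv2.imwrite('pics/w8.png',r.snapshot('wrist'))
E
```

```text
t 11.05 p [0.41   0.1197 0.0466] w 0.0504 F [-0.1 -0.6  6.7]
[[0.962, 0.274, 0.004], [0.274, -0.962, 0.001], [0.004, 0.001, -1.0]] [ 0.204 -0.337  1.998 -0.     1.477  1.497]
```

View pics/w8.png

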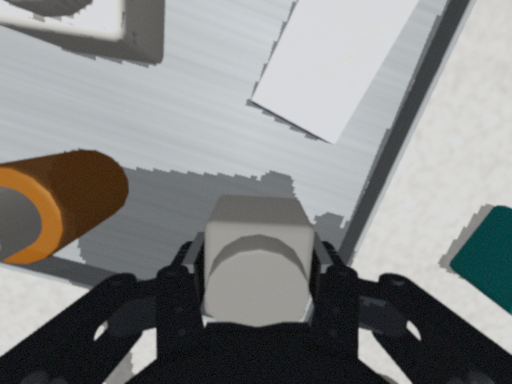

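Emit:
{"api": "step_arm", "payload": {"series": [[[0,0,-0.3],[0,0,0],0.2],[[0,0,-0.9],[0,0,0],0.2],[[0,0,-1.6],[0,0,0],0.2],[[0,0,-2.3],[0,0,0],0.2],[[0,0,-2.9],[0,0,0],0.2],[[0,0,-3.0],[0,0,0],0.2]]}}

```text
time_s: 11.7
position: [0.4099, 0.1198, 0.199]
tool_rot: [[0.962, 0.275, 0.007], [0.275, -0.962, 0.002], [0.008, 0.001, -1.0]]
wrist_force: [-0.2, 0.0, -1.0]
width: 0.0501
```

```bash
python3 - <<'E'
from h import *
s=st();print(t2w(0,.038,.2))
go(t2w(0,.038,.195),TY)
E
```

```text
t 11.7 p [0.4099 0.1198 0.199 ] w 0.0501 F [-0.2  0.  -1. ]
[[0.962, 0.275, 0.007], [0.275, -0.962, 0.002], [0.008, 0.001, -1.0]] [ 0.205 -0.395  1.77   0.     1.759  1.497]
[ 0.46367027 -0.19602327  0.2       ]
shift [-0.7   6.37  0.08] turn [  0.05  -0.06 -12.68]
```

Emit:
{"api": "step_arm", "payload": {"series": [[[0,0.4,0],[0,0,-1.3],0.2],[[0,1.0,0],[0,0,-2.6],0.2],[[-0.1,1.7,0],[0,0,-3.9],0.2],[[-0.2,2.4,0],[0,0,-5.2],0.2],[[-0.3,3.2,0],[0,0,-6.5],0.2],[[-0.4,4.0,0],[0,0,-7.8],0.2],[[-0.5,4.8,0],[0,0,-9.1],0.2],[[-0.6,5.5,0],[0,0,-10.4],0.2]]}}

```text
time_s: 12.5
position: [0.4547, -0.1551, 0.1928]
tool_rot: [[0.197, 0.98, -0.002], [0.98, -0.197, 0.001], [0.0, -0.002, -1.0]]
wrist_force: [0.8, 0.5, -0.9]
width: 0.0503
```

```bash
python3 - <<'E'
from h import *
s=st()
go(t2w(0,.038,.195),TY)
E
```

```text
t 12.5 p [ 0.4547 -0.1551  0.1928] w 0.0503 F [ 0.8  0.5 -0.9]
[[0.197, 0.98, -0.002], [0.98, -0.197, 0.001], [0.0, -0.002, -1.0]] [-0.399 -0.236  1.654 -0.     1.725 -0.201]
shift [-0.77  0.34 -0.05] turn [-0.01 -0.   -2.23]
```

Emit:
{"api": "step_arm", "payload": {"series": [[[-0.4,0.15,0],[0,0,-1.2],0.2],[[-0.77,0.34,0],[0,0,-2.23],0.2],[[-0.77,0.34,0],[0,0,-2.23],0.2],[[-0.77,0.34,0],[0,0,-2.23],0.2]]}}

```text
time_s: 12.9
position: [0.4635, -0.1942, 0.1929]
tool_rot: [[-0.027, 1.0, -0.002], [1.0, 0.027, 0.001], [0.001, -0.002, -1.0]]
wrist_force: [0.1, 0.8, -0.7]
width: 0.0499
```

```bash
python3 - <<'E'
from h import *
s=st();cv2.imwrite('pics/w9.png',r.snapshot('wrist'))
go(t2w(0,.038,.051),TY)
E
```

```text
t 12.9 p [ 0.4635 -0.1942  0.1929] w 0.0499 F [ 0.1  0.8 -0.7]
[[-0.027, 1.0, -0.002], [1.0, 0.027, 0.001], [0.001, -0.002, -1.0]] [-0.465 -0.174  1.6    0.     1.718 -0.492]
shift [-0.05  0.    2.85] turn [-0.01 -0.01 -0.07]
```

View pics/w9.png

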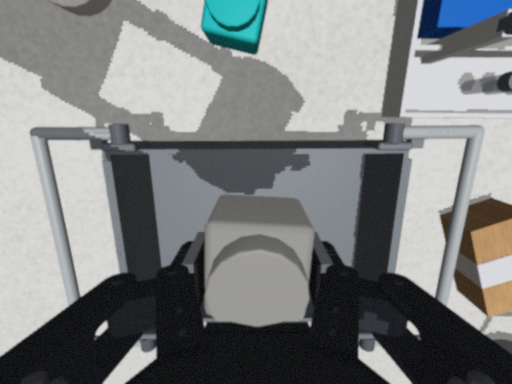

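Emit:
{"api": "step_arm", "payload": {"series": [[[-0.05,0,0.7],[0,0,0],0.2],[[-0.05,0,1.4],[0,0,0],0.2],[[-0.05,0,2.1],[0,0,0],0.2],[[-0.05,0,2.6],[0,0,0],0.2],[[-0.05,0,2.8],[0,0,0],0.2],[[-0.05,0,2.85],[0,0,0],0.2],[[-0.05,0,2.85],[0,0,0],0.2]]}}

```text
time_s: 13.65
position: [0.4645, -0.1967, 0.0528]
tool_rot: [[-0.03, 1.0, 0.001], [1.0, 0.03, -0.001], [-0.001, 0.001, -1.0]]
wrist_force: [0.3, -0.1, -1.0]
width: 0.05
```

Emit:
{"api": "step_arm", "payload": {"series": [[[0,0,0],[0,0,0],0.75],[[0,0,0],[0,0,0],0.75],[[0,0,0],[0,0,0],0.75],[[0,0,-0.4],[0,0,0],0.75],[[0,0,-1.2],[0,0,0],0.75],[[0,0,-2.0],[0,0,0],0.75],[[0,0,-2.8],[0,0,0],0.75],[[0,0,-3.0],[0,0,0],0.75]]}}

```text
time_s: 14.45
position: [0.4655, -0.1977, 0.2083]
tool_rot: [[-0.029, 1.0, 0.009], [1.0, 0.029, -0.004], [-0.005, 0.008, -1.0]]
wrist_force: [-0.0, -1.4, 0.7]
width: 0.0644
```

```bash
python3 - <<'E'
from h import *
s=st();cv2.imwrite('pics/w10.png',r.snapshot('wrist'))
im=r.snapshot('top');cv2.imwrite('pics/top10.png',im);cv2.imwrite('pics/t10.png',cv2.resize(im[70:290,80:450],None,fx=2.1,fy=2.1))
E
```

```text
t 14.45 p [ 0.4655 -0.1977  0.2083] w 0.0644 F [-0.  -1.4  0.7]
[[-0.029, 1.0, 0.009], [1.0, 0.029, -0.004], [-0.005, 0.008, -1.0]] [-0.469 -0.176  1.575  0.     1.733 -0.498]
```

View pics/w10.png

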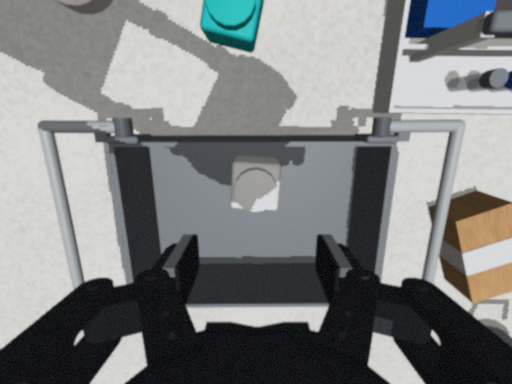

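View pics/t10.png

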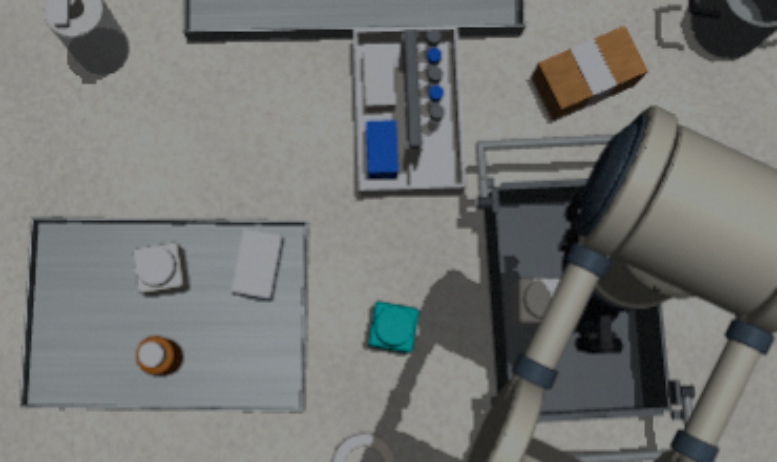

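```bash
python3 - <<'E'
from h import *
go((.507,.219,.205),.2)
E
```

```text
shift [ 8.3   1.09 -0.02] turn [ 0.04  0.03 -1.63]
```

Emit:
{"api": "step_arm", "payload": {"series": [[[1,0.1,0],[0,0,0],0.8],[[2,0.2,0],[0,0,0],0.8],[[3,0.4,0],[0,0,0],0.8],[[4,0.5,0],[0,0,-0.4],0.8],[[5,0.7,0],[0,0,-0.8],0.8],[[6,0.8,0],[0,0,-1.2],0.8],[[7,1,0],[0,0,-1.63],0.8],[[8.3,1.09,0],[0,0,-1.63],0.8]]}}

```text
time_s: 15.35
position: [0.5046, 0.2023, 0.199]
tool_rot: [[-0.2, 0.98, -0.003], [0.98, 0.2, -0.001], [-0.001, -0.003, -1.0]]
wrist_force: [1.5, -0.4, 0.4]
width: 0.068
```

```bash
python3 - <<'E'
from h import *
s=st()
go((.507,.219,.205),.2)
E
```

```text
t 15.35 p [0.5046 0.2023 0.199 ] w 0.068 F [ 1.5 -0.4  0.4]
[[-0.2, 0.98, -0.003], [0.98, 0.2, -0.001], [-0.001, -0.003, -1.0]] [ 0.319 -0.062  1.486 -0.     1.721  0.117]
shift [ 0.32  0.11 -0.12] turn [-0.03  0.01  0.01]
```

Emit:
{"api": "step_arm", "payload": {"series": [[[0.3,0.11,0],[0,0,0],0.8],[[0.3,0.11,0],[0,0,0],0.8],[[0.3,0.11,0],[0,0,0],0.8]]}}

```text
time_s: 15.65
position: [0.5073, 0.2155, 0.2001]
tool_rot: [[-0.199, 0.98, -0.002], [0.98, 0.199, -0.002], [-0.001, -0.003, -1.0]]
wrist_force: [-0.7, 0.5, 0.6]
width: 0.0682
```

```bash
python3 - <<'E'
from h import *
s=st();cv2.imwrite('pics/w11.png',r.snapshot('wrist'))
go((.507,.219,.045),.2)
E
```

```text
t 15.65 p [0.5073 0.2155 0.2001] w 0.0682 F [-0.7  0.5  0.6]
[[-0.199, 0.98, -0.002], [0.98, 0.199, -0.002], [-0.001, -0.003, -1.0]] [ 3.400e-01 -4.200e-02  1.465e+00 -1.000e-03  1.721e+00  1.400e-01]
shift [0.08 0.01 3.11] turn [-0.02  0.01 -0.01]
```

View pics/w11.png

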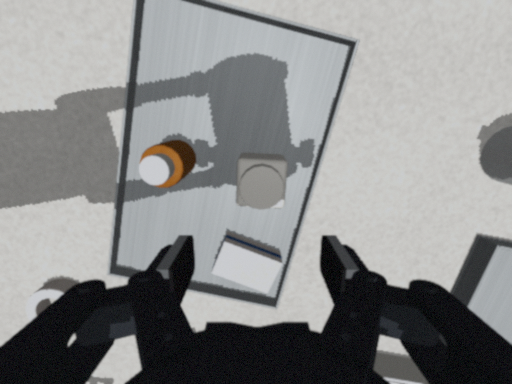

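Emit:
{"api": "step_arm", "payload": {"series": [[[0.06,0.05,0.8],[0,0,0],0.8],[[0.06,0.05,1.6],[0,0,0],0.8],[[0.06,0.05,2.4],[0,0,0],0.8],[[0.06,0.05,2.9],[0,0,0],0.8],[[0.06,0.05,3.1],[0,0,0],0.8],[[0.06,0.05,3.1],[0,0,0],0.8],[[0.06,0.05,3.1],[0,0,0],0.4],[[0.06,0.05,3.1],[0,0,0],0.2]]}}

```text
time_s: 16.5
position: [0.5111, 0.2199, 0.0495]
tool_rot: [[-0.198, 0.98, 0.004], [0.98, 0.198, 0.001], [0.001, 0.004, -1.0]]
wrist_force: [-0.2, 0.2, -0.7]
width: 0.0496
```

Emit:
{"api": "step_arm", "payload": {"series": [[[0,0,0],[0,0,0],0.2],[[0,0,0],[0,0,0],0.2],[[0,0,0],[0,0,0],0.2]]}}

```text
time_s: 16.8
position: [0.511, 0.22, 0.0493]
tool_rot: [[-0.199, 0.98, 0.004], [0.98, 0.199, 0.001], [-0.0, 0.004, -1.0]]
wrist_force: [0.9, -0.9, 6.5]
width: 0.0498
```

```bash
python3 - <<'E'
from h import *
s=st();cv2.imwrite('pics/w12.png',r.snapshot('wrist'))
E
```

```text
t 16.8 p [0.511  0.22   0.0493] w 0.0498 F [ 0.9 -0.9  6.5]
[[-0.199, 0.98, 0.004], [0.98, 0.199, 0.001], [-0.0, 0.004, -1.0]] [ 3.460e-01  3.100e-02  1.663e+00 -1.000e-03  1.444e+00  1.460e-01]
```

View pics/w12.png

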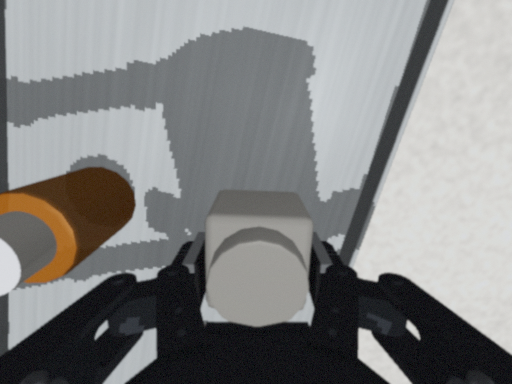

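Emit:
{"api": "step_arm", "payload": {"series": [[[0,0,-0.3],[0,0,0],0.2],[[0,0,-0.9],[0,0,0],0.2],[[0,0,-1.6],[0,0,0],0.2],[[0,0,-2.3],[0,0,0],0.2],[[0,0,-2.9],[0,0,0],0.2],[[0,0,-3.0],[0,0,0],0.2]]}}

```text
time_s: 17.45
position: [0.5108, 0.2204, 0.2028]
tool_rot: [[-0.199, 0.98, 0.008], [0.98, 0.199, 0.003], [0.001, 0.008, -1.0]]
wrist_force: [-0.3, 0.2, 0.3]
width: 0.0491
```

```bash
python3 - <<'E'
from h import *
s=st()
go(t2w(0,-.038,.2),TY)
E
```

```text
t 17.45 p [0.5108 0.2204 0.2028] w 0.0491 F [-0.3  0.2  0.3]
[[-0.199, 0.98, 0.008], [0.98, 0.199, 0.003], [0.001, 0.008, -1.0]] [ 0.346 -0.038  1.456  0.     1.715  0.145]
shift [-9.47 -2.84  0.02] turn [ 0.08 -0.02  1.58]
```

Emit:
{"api": "step_arm", "payload": {"series": [[[-1,-0.3,0],[0,0,0.2],0.2],[[-2,-0.6,0],[0,0,0.4],0.2],[[-3,-0.9,0],[0,0,0.6],0.2],[[-4,-1.2,0],[0,0,0.8],0.2],[[-5,-1.5,0],[0,0,1.0],0.2],[[-6,-1.8,0],[0,0,1.2],0.2],[[-7,-2.1,0],[0,0,1.4],0.2],[[-8,-2.4,0],[0,0,1.58],0.2]]}}

```text
time_s: 18.25
position: [0.4722, -0.1802, 0.1958]
tool_rot: [[-0.034, 0.999, -0.001], [0.999, 0.034, 0.001], [0.001, -0.001, -1.0]]
wrist_force: [1.6, -0.4, -0.7]
width: 0.0499
```

```bash
python3 - <<'E'
from h import *
s=st()
go(t2w(0,-.038,.2),TY)
E
```

```text
t 18.25 p [ 0.4722 -0.1802  0.1958] w 0.0499 F [ 1.6 -0.4 -0.7]
[[-0.034, 0.999, -0.001], [0.999, 0.034, 0.001], [0.001, -0.001, -1.0]] [-0.432 -0.167  1.589  0.     1.721 -0.466]
shift [-1.83 -0.18 -0.08] turn [-0.01 -0.01 -0.01]
```

Emit:
{"api": "step_arm", "payload": {"series": [[[-0.9,-0.1,0],[0,0,0],0.2],[[-1.83,-0.14,0],[0,0,0],0.2],[[-1.83,-0.14,0],[0,0,0],0.2],[[-1.83,-0.14,0],[0,0,0],0.2]]}}

```text
time_s: 18.65
position: [0.4686, -0.2709, 0.1953]
tool_rot: [[-0.033, 0.999, -0.002], [0.999, 0.033, 0.002], [0.002, -0.002, -1.0]]
wrist_force: [-0.3, 0.4, -0.8]
width: 0.0492
```

```bash
python3 - <<'E'
from h import *
s=st();cv2.imwrite('pics/w13.png',r.snapshot('wrist'))
go(t2w(0,-.038,.053),TY)
E
```

```text
t 18.65 p [ 0.4686 -0.2709  0.1953] w 0.0492 F [-0.3  0.4 -0.8]
[[-0.033, 0.999, -0.002], [0.999, 0.033, 0.002], [0.002, -0.002, -1.0]] [-0.587 -0.068  1.499  0.     1.714 -0.62 ]
shift [-0.04 -0.05  2.85] turn [-0.01 -0.02 -0.01]
```

View pics/w13.png

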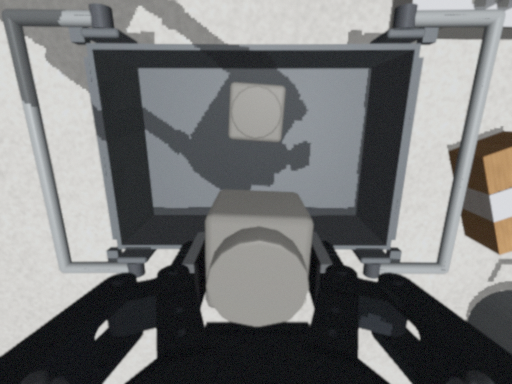

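Emit:
{"api": "step_arm", "payload": {"series": [[[-0.04,-0.05,0.7],[0,0,0],0.2],[[-0.04,-0.05,1.4],[0,0,0],0.2],[[-0.04,-0.05,2.1],[0,0,0],0.2],[[-0.04,-0.05,2.6],[0,0,0],0.2],[[-0.04,-0.05,2.8],[0,0,0],0.2],[[-0.04,-0.05,2.85],[0,0,0],0.2],[[-0.04,-0.05,2.85],[0,0,0],0.2]]}}

```text
time_s: 19.4
position: [0.4676, -0.272, 0.0553]
tool_rot: [[-0.036, 0.999, 0.001], [0.999, 0.036, -0.001], [-0.001, 0.001, -1.0]]
wrist_force: [0.4, -1.2, -0.3]
width: 0.0496
```

Emit:
{"api": "step_arm", "payload": {"series": [[[0,0,0],[0,0,0],0.75],[[0,0,0],[0,0,0],0.75],[[0,0,0],[0,0,0],0.75],[[0,0,-0.4],[0,0,0],0.75],[[0,0,-1.2],[0,0,0],0.75],[[0,0,-2.0],[0,0,0],0.75],[[0,0,-2.8],[0,0,0],0.6],[[0,0,-3.0],[0,0,0],0.4]]}}

```text
time_s: 20.2
position: [0.4683, -0.2734, 0.211]
tool_rot: [[-0.035, 0.999, 0.008], [0.999, 0.035, -0.005], [-0.006, 0.008, -1.0]]
wrist_force: [-0.0, -0.7, 0.3]
width: 0.0379
```

```bash
python3 - <<'E'
from h import *
s=st();cv2.imwrite('pics/w14.png',r.snapshot('wrist'))
im=r.snapshot('top');cv2.imwrite('pics/top14.png',im);cv2.imwrite('pics/t14.png',cv2.resize(im[70:290,80:450],None,fx=2.1,fy=2.1))
cv2.imwrite('pics/s14.png',r.snapshot('scene'))
E
```

```text
t 20.2 p [ 0.4683 -0.2734  0.211 ] w 0.0379 F [-0.  -0.7  0.3]
[[-0.035, 0.999, 0.008], [0.999, 0.035, -0.005], [-0.006, 0.008, -1.0]] [-0.591 -0.077  1.48   0.     1.729 -0.626]
```

View pics/w14.png

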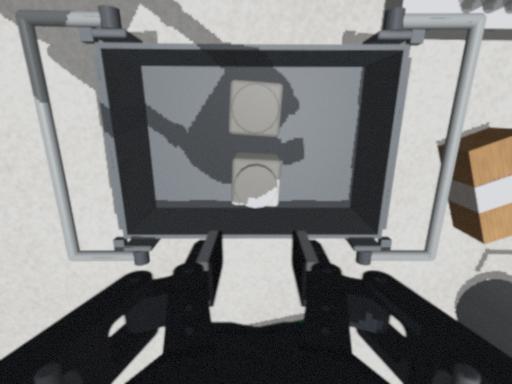

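View pics/t14.png

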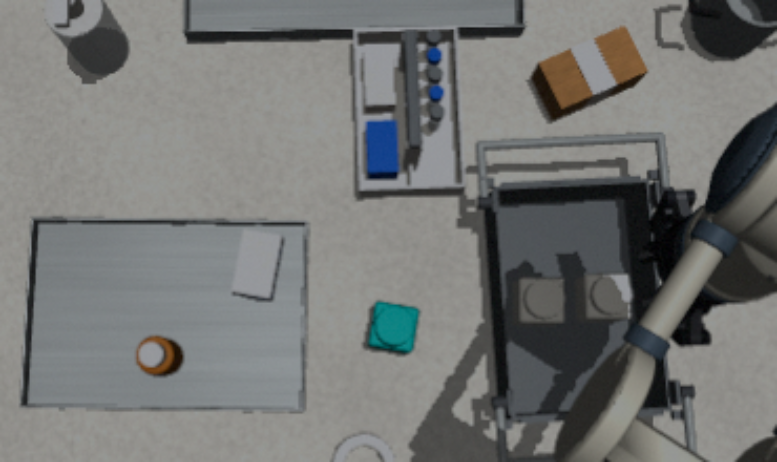

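View pics/s14.png

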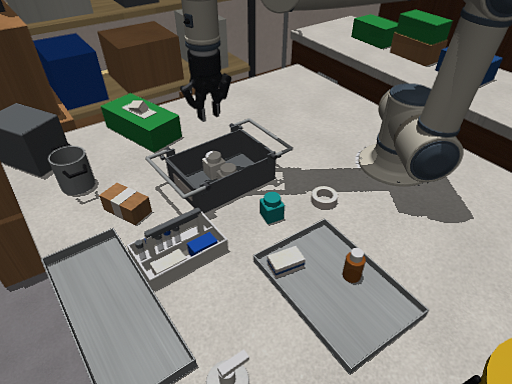

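```bash
python3 - <<'E'
from h import *
go((.632,-.228,.215),TY)
R=.062
for q in np.linspace(0,np.pi+.03,17): print(np.round(np.array([R*(np.cos(q)-1),-R*(np.sin(q))])/.05,2),end=' ')
E
```

```text
shift [ 0.78  3.33 -0.2 ] turn [ 0.01  0.01 -0.  ]
[ 0. -0.] [-0.02 -0.24] [-0.1  -0.48] [-0.21 -0.69] [-0.37 -0.88] [-0.56 -1.04] [-0.78 -1.15] [-1.01 -1.22] [-1.26 -1.24] [-1.5  -1.21] [-1.74 -1.14] [-1.95 -1.02] [-2.14 -0.86] [-2.29 -0.66] [-2.4  -0.44] [-2.46 -0.21] [-2.48  0.04]
```

Emit:
{"api": "step_arm", "payload": {"series": [[[0.3,0.9,0],[0,0,0],0.4],[[0.6,1.8,0],[0,0,0],0.4],[[0.78,2.6,0],[0,0,0],0.4],[[0.78,3.33,0],[0,0,0],0.4],[[0.78,3.33,0],[0,0,0],0.4],[[0.78,3.33,0],[0,0,0],0.4]]}}

```text
time_s: 20.95
position: [0.6315, -0.2271, 0.2]
tool_rot: [[-0.036, 0.999, -0.006], [0.999, 0.036, 0.002], [0.003, -0.006, -1.0]]
wrist_force: [-0.8, -0.6, -0.5]
width: 0.0344
```

```bash
python3 - <<'E'
from h import *
s=st();cv2.imwrite('pics/w15.png',r.snapshot('wrist'))
go((.632,-.228,.1005),TY)
E
```

```text
t 20.95 p [ 0.6315 -0.2271  0.2   ] w 0.0344 F [-0.8 -0.6 -0.5]
[[-0.036, 0.999, -0.006], [0.999, 0.036, 0.002], [0.003, -0.006, -1.0]] [-0.396  0.287  1.11  -0.     1.751 -0.431]
shift [-0.01  0.03  2.02] turn [-0.04 -0.01 -0.  ]
```

View pics/w15.png

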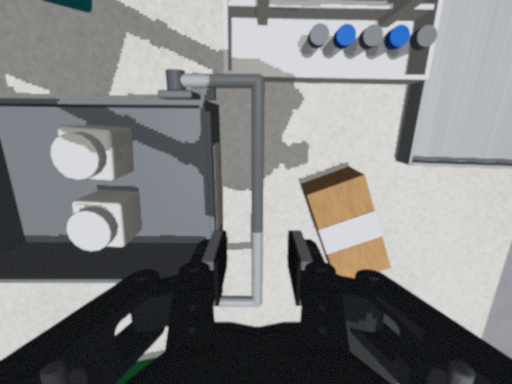

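Emit:
{"api": "step_arm", "payload": {"series": [[[0,0.03,0.8],[0,0,0],0.4],[[0,0.03,1.6],[0,0,0],0.4],[[0,0.03,2.0],[0,0,0],0.4],[[0,0.03,2.0],[0,0,0],0.4],[[0,0.03,2.0],[0,0,0],0],[[0,0.03,2.0],[0,0,0],0],[[0,0.03,2.0],[0,0,0],0],[[0,0.03,2.0],[0,0,0],0]], "force": 25}}

```text
time_s: 21.8
position: [0.6313, -0.2283, 0.1065]
tool_rot: [[-0.034, 0.999, -0.004], [0.999, 0.034, -0.001], [-0.001, -0.004, -1.0]]
wrist_force: [-11.0, 0.7, 1.3]
width: 0.0084
```

Emit:
{"api": "step_arm", "payload": {"series": [[[0,-0.02,-0.24],[0,0,0],0],[[0,-0.1,-0.48],[0,0,0],0],[[0,-0.21,-0.69],[0,0,0],0],[[0,-0.37,-0.88],[0,0,0],0],[[0,-0.56,-1.04],[0,0,0],0],[[0,-0.78,-1.15],[0,0,0],0],[[0,-1.01,-1.22],[0,0,0],0],[[0,-1.26,-1.24],[0,0,0],0]]}}

```text
time_s: 22.6
position: [0.5734, -0.23, 0.1734]
tool_rot: [[-0.036, 0.999, 0.014], [0.999, 0.036, -0.004], [-0.005, 0.014, -1.0]]
wrist_force: [4.2, 0.2, 5.2]
width: 0.0087
```

Emit:
{"api": "step_arm", "payload": {"series": [[[0,-0.24,0.03],[0,0,0],0],[[0,-0.48,0.1],[0,0,0],0],[[0,-0.69,0.22],[0,0,0],0],[[0,-0.88,0.38],[0,0,0],0],[[0,-1.03,0.58],[0,0,0],0],[[0,-1.14,0.8],[0,0,0],0],[[0,-1.2,1.03],[0,0,0],0],[[0,-1.22,1.24],[0,0,0],0]]}}

```text
time_s: 23.4
position: [0.5074, -0.2322, 0.1068]
tool_rot: [[-0.034, 0.999, -0.002], [0.999, 0.034, -0.001], [-0.001, -0.002, -1.0]]
wrist_force: [-10.9, -0.2, 2.9]
width: 0.009
```

```bash
python3 - <<'E'
from h import *
s=st();print(w2t(s['position']));cv2.imwrite('pics/w16.png',r.snapshot('wrist'))
E
```

```text
t 23.4 p [ 0.5074 -0.2322  0.1068] w 0.009 F [-10.9  -0.2   2.9]
[[-0.034, 0.999, -0.002], [0.999, 0.034, -0.001], [-0.001, -0.002, -1.0]] [-0.489  0.002  1.588 -0.002  1.553 -0.523]
[0.04247877 0.00035831 0.10676458]
```

View pics/w16.png

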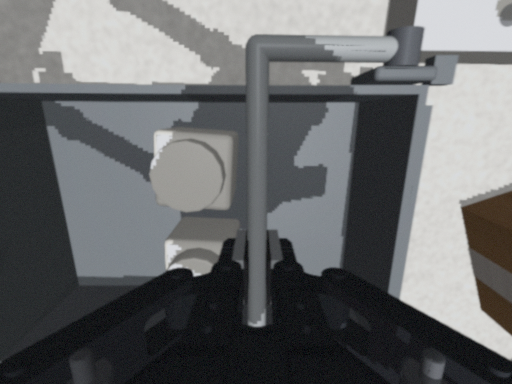

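Emit:
{"api": "step_arm", "payload": {"series": [[[0,0,0.05],[0,0,0],0],[[0,0,0.05],[0,0,0],0]]}}

```text
time_s: 23.65
position: [0.5074, -0.2321, 0.1035]
tool_rot: [[-0.034, 0.999, -0.003], [0.999, 0.034, -0.001], [-0.001, -0.003, -1.0]]
wrist_force: [-11.6, -0.6, 2.5]
width: 0.0088
```

Emit:
{"api": "step_arm", "payload": {"series": [[[0,0,-0.05],[0,0,0],0.4],[[0,0,-0.05],[0,0,0],0.4],[[0,0,-0.05],[0,0,0],0.4],[[0,0,-0.5],[0,0,0],0.4],[[0,0,-1.3],[0,0,0],0.4],[[0,-1.0,-2.0],[0,0,0],0.4],[[0,-2,-2.0],[0,0,0],0.4],[[0,-3,-2],[0,0,0],0.4]]}}

```text
time_s: 24.45
position: [0.3684, -0.2368, 0.2039]
tool_rot: [[-0.037, 0.999, 0.003], [0.999, 0.037, -0.002], [-0.003, 0.003, -1.0]]
wrist_force: [-1.1, -1.4, 1.4]
width: 0.0341
```

```bash
python3 - <<'E'
from h import *
s=st()
go((.2985,-.2397,.2),TY)
E
```

```text
t 24.45 p [ 0.3684 -0.2368  0.2039] w 0.0341 F [-1.1 -1.4  1.4]
[[-0.037, 0.999, 0.003], [0.999, 0.037, -0.002], [-0.003, 0.003, -1.0]] [-0.649 -0.36   1.735  0.     1.763 -0.686]
shift [-0.01 -1.4   0.07] turn [0.03 0.02 0.01]
```

Emit:
{"api": "step_arm", "payload": {"series": [[[0,-0.7,0],[0,0,0],0.4],[[0,-1.4,0],[0,0,0],0.4],[[0,-1.4,0],[0,0,0],0.4],[[0,-1.4,0],[0,0,0],0.4]]}}

```text
time_s: 24.85
position: [0.2991, -0.2394, 0.2024]
tool_rot: [[-0.034, 0.999, 0.002], [0.999, 0.034, -0.002], [-0.002, 0.002, -1.0]]
wrist_force: [1.0, 0.6, -1.4]
width: 0.0341
```

```bash
python3 - <<'E'
from h import *
s=st();cv2.imwrite('pics/w17.png',r.snapshot('wrist'))
im=r.snapshot('scene');cv2.imwrite('pics/s17.png',cv2.resize(im[90:240,120:320],None,fx=4,fy=4,interpolation=cv2.INTER_CUBIC))
go((.2985,-.2397,.102),TY)
for q in (2.9,3.0,3.14):
  for y in (-.097,0,.097): print(q,y,(proj('scene',t2w(.105+.062*np.cos(q),y,.094+.062*np.sin(q)))-[120,90])*4)
E
```

```text
t 24.85 p [ 0.2991 -0.2394  0.2024] w 0.0341 F [ 1.   0.6 -1.4]
[[-0.034, 0.999, 0.002], [0.999, 0.034, -0.002], [-0.002, 0.002, -1.0]] [-7.640e-01 -5.190e-01  1.852e+00  1.000e-03  1.806e+00 -7.980e-01]
shift [-0.01 -0.03  2.  ] turn [0.01 0.   0.  ]
2.9 -0.097 [266.4195833  192.24288247]
2.9 0 [341.8276643  256.65615497]
2.9 0.097 [425.83603481 328.41976782]
3.0 -0.097 [268.97126257 199.18907752]
3.0 0 [344.17293665 263.68328233]
3.0 0.097 [427.91286947 335.50534014]
3.14 -0.097 [271.23168726 209.47047933]
3.14 0 [346.10700628 274.13253029]
3.14 0.097 [429.43349268 346.10052951]
```

View pics/w17.png

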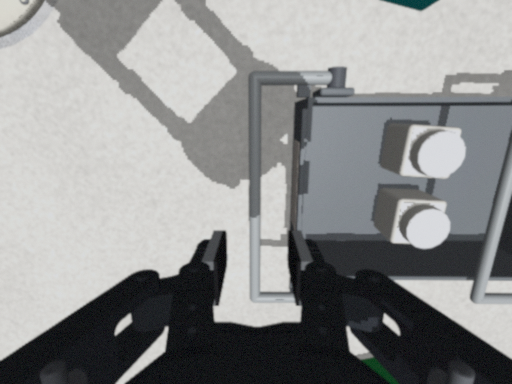

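View pics/s17.png

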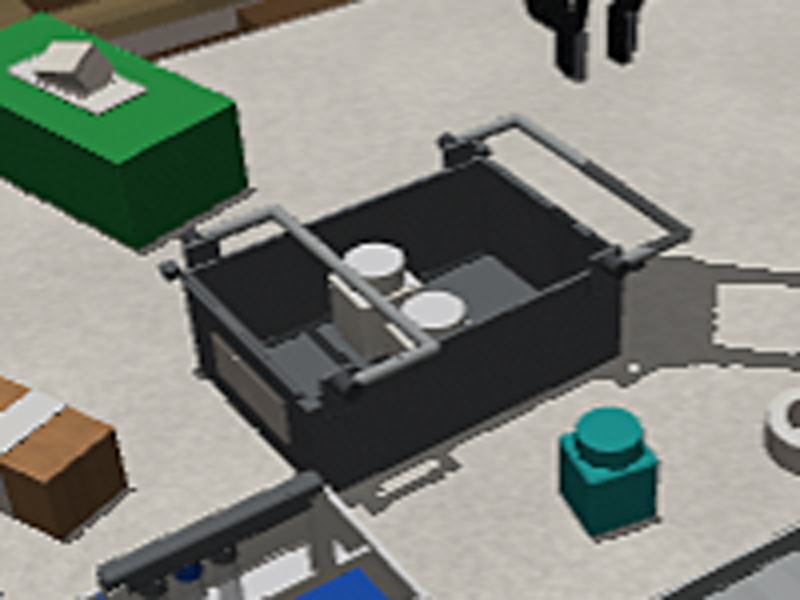

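Emit:
{"api": "step_arm", "payload": {"series": [[[0,-0.03,0.8],[0,0,0],0.4],[[0,-0.03,1.6],[0,0,0],0.4],[[0,-0.03,1.96],[0,0,0],0.4],[[0,-0.03,1.96],[0,0,0],0.4],[[0,-0.03,1.96],[0,0,0],0],[[0,-0.03,1.96],[0,0,0],0],[[0,-0.03,1.96],[0,0,0],0],[[0,-0.03,1.96],[0,0,0],0]], "force": 25}}

```text
time_s: 25.75
position: [0.2974, -0.2396, 0.1051]
tool_rot: [[-0.035, 0.999, -0.0], [0.999, 0.035, -0.001], [-0.001, -0.001, -1.0]]
wrist_force: [-5.2, 0.8, 1.6]
width: 0.0087
```

Emit:
{"api": "step_arm", "payload": {"series": [[[0,0.02,-0.24],[0,0,0],0],[[0,0.1,-0.48],[0,0,0],0],[[0,0.21,-0.69],[0,0,0],0],[[0,0.37,-0.88],[0,0,0],0],[[0,0.56,-1.04],[0,0,0],0],[[0,0.78,-1.15],[0,0,0],0],[[0,1.01,-1.22],[0,0,0],0],[[0,1.26,-1.24],[0,0,0],0]]}}

```text
time_s: 26.55
position: [0.3613, -0.2377, 0.1693]
tool_rot: [[-0.034, 0.999, 0.003], [0.999, 0.034, -0.003], [-0.003, 0.002, -1.0]]
wrist_force: [-4.7, -1.5, -3.3]
width: 0.009
```

Emit:
{"api": "step_arm", "payload": {"series": [[[0,0.24,0.03],[0,0,0],0],[[0,0.48,0.1],[0,0,0],0],[[0,0.69,0.22],[0,0,0],0],[[0,0.88,0.38],[0,0,0],0],[[0,1.03,0.58],[0,0,0],0],[[0,1.14,0.8],[0,0,0],0],[[0,1.2,1.03],[0,0,0],0],[[0,1.22,1.25],[0,0,0],0]]}}

```text
time_s: 27.35
position: [0.4215, -0.235, 0.1026]
tool_rot: [[-0.035, 0.999, -0.0], [0.999, 0.035, -0.0], [-0.0, -0.0, -1.0]]
wrist_force: [-15.3, 2.0, 39.6]
width: 0.009
```

Emit:
{"api": "step_arm", "payload": {"series": [[[0,0,0.04],[0,0,0],0],[[0,0,0.04],[0,0,0],0]]}}

```text
time_s: 27.55
position: [0.4213, -0.2349, 0.1024]
tool_rot: [[-0.035, 0.999, 0.001], [0.999, 0.035, -0.0], [-0.0, 0.001, -1.0]]
wrist_force: [-7.3, -0.7, 13.9]
width: 0.0091
```

```bash
python3 - <<'E'
from h import *
s=st();print(w2t(s['position']))
im=r.snapshot('scene');cv2.imwrite('pics/s18.png',cv2.resize(im[90:240,120:320],None,fx=4,fy=4,interpolation=cv2.INTER_CUBIC))
for q in (2.9,3.0,3.14):
  for y in (-.097,0,.097): print(q,y,(proj('scene',t2w(-.105-.062*np.cos(q),y,.094+.062*np.sin(q)))-[120,90])*4)
E
```

```text
t 27.55 p [ 0.4213 -0.2349  0.1024] w 0.0091 F [-7.3 -0.7 13.9]
[[-0.035, 0.999, 0.001], [0.999, 0.035, -0.0], [-0.0, 0.001, -1.0]] [-0.579 -0.206  1.789  0.     1.558 -0.614]
[-0.04371504  0.00062068  0.10240937]
2.9 -0.097 [376.04953486 151.1033288 ]
2.9 0 [454.11615504 210.76734385]
2.9 0.097 [540.75571016 276.95378845]
3.0 -0.097 [375.28556285 159.00257038]
3.0 0 [453.05409552 218.87825852]
3.0 0.097 [539.33423831 285.27978753]
3.14 -0.097 [375.44233443 169.67664532]
3.14 0 [452.81837751 229.79397843]
3.14 0.097 [538.61934664 296.43233831]
```

View pics/s18.png

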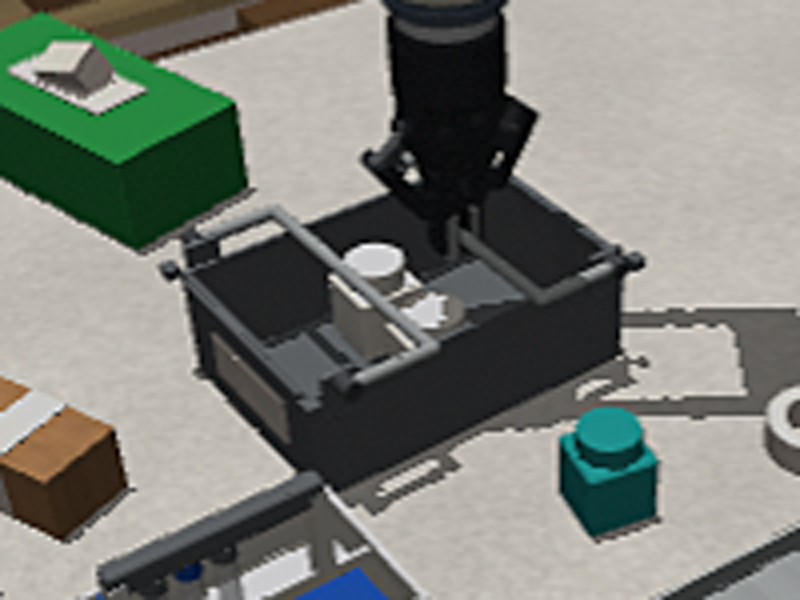

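Emit:
{"api": "step_arm", "payload": {"series": [[[0,0,-0.05],[0,0,0],0.4],[[0,0,-0.05],[0,0,0],0.4],[[0,0,-0.05],[0,0,0],0.4],[[0,0,-0.5],[0,0,0],0.4],[[0,0,-1.3],[0,0,0],0.4],[[0,0,-2.1],[0,0,0],0.4],[[0,0,-2.9],[0,0,0],0.4],[[0,0,-3.0],[0,0,0],0.4]]}}

```text
time_s: 28.4
position: [0.4228, -0.2354, 0.2566]
tool_rot: [[-0.035, 0.999, 0.008], [0.999, 0.035, -0.004], [-0.004, 0.007, -1.0]]
wrist_force: [-0.0, 0.5, 0.5]
width: 0.0343
```

```bash
python3 - <<'E'
from h import *
s=st()
im=r.snapshot('top');cv2.imwrite('pics/top19.png',im);cv2.imwrite('pics/t19.png',cv2.resize(im[70:170,230:310],None,fx=6,fy=6,interpolation=cv2.INTER_CUBIC))
E
```

```text
t 28.4 p [ 0.4228 -0.2354  0.2566] w 0.0343 F [-0.   0.5  0.5]
[[-0.035, 0.999, 0.008], [0.999, 0.035, -0.004], [-0.004, 0.007, -1.0]] [-5.790e-01 -2.290e-01  1.535e+00  1.000e-03  1.826e+00 -6.140e-01]
```

View pics/top19.png

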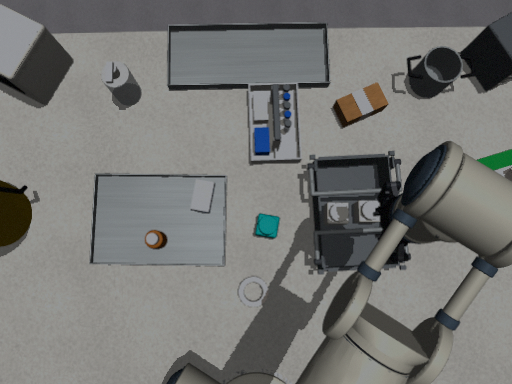

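View pics/t19.png

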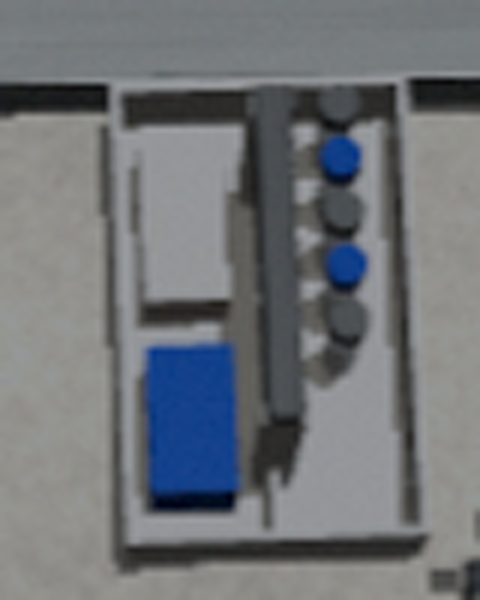

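```bash
python3 - <<'E'
from h import *
q=lambda u,v:(230+u/6,70+v/6)
a=onz('top',*q(275.5,88),.109);b=onz('top',*q(285,416.5),.109); print(a,b,(a+b)/2,np.arctan2(*(a-b)[[1,0]]), np.linalg.norm(a-b))
s=st();go((.685,-.061,.22),-np.pi/2-.02)
E
```

```text
[ 0.74887562 -0.06100096  0.109     ] [ 0.62195137 -0.06070778  0.109     ] [ 0.6854135  -0.06085437  0.109     ] -0.002309876457059045 0.1269245945009479
t 28.45 p [ 0.4225 -0.2352  0.2546] w 0.0339 F [ 0.1  0.1 -0.4]
[[-0.035, 0.999, 0.005], [0.999, 0.035, -0.003], [-0.003, 0.005, -1.0]] [-5.790e-01 -2.280e-01  1.538e+00  1.000e-03  1.825e+00 -6.140e-01]
shift [3.3  5.37 0.71] turn [ 0.06 -0.02 15.53]
```

Emit:
{"api": "step_arm", "payload": {"series": [[[0.3,0.4,0],[0,0,1.4],0.35],[[0.7,1.0,0],[0,0,2.8],0.35],[[1.1,1.6,0],[0,0,4.2],0.35],[[1.5,2.2,0],[0,0,5.6],0.35],[[1.9,2.8,0],[0,0,7.0],0.35],[[2.3,3.5,0],[0,0,8.4],0.35],[[2.7,4.2,0.2],[0,0,9.8],0.35],[[3.0,4.9,0.4],[0,0,11.2],0.35]]}}

```text
time_s: 29.25
position: [0.662, -0.0746, 0.2284]
tool_rot: [[0.91, 0.415, -0.002], [0.415, -0.91, 0.001], [-0.002, -0.002, -1.0]]
wrist_force: [0.5, -1.0, 0.6]
width: 0.03
```

```bash
python3 - <<'E'
from h import *
s=st();go((.685,-.061,.22),-np.pi/2-.01)
E
```

```text
t 29.25 p [ 0.662  -0.0746  0.2284] w 0.03 F [ 0.5 -1.   0.6]
[[0.91, 0.415, -0.002], [0.415, -0.91, 0.001], [-0.002, -0.002, -1.0]] [-1.640e-01  2.720e-01  1.078e+00  1.000e-03  1.794e+00  9.790e-01]
shift [ 0.53 -0.06  0.17] turn [-0.01  0.02  4.18]
```

Emit:
{"api": "step_arm", "payload": {"series": [[[0.3,0,0],[0,0,1.4],0.35],[[0.53,-0.06,0],[0,0,2.8],0.35],[[0.53,-0.06,0.17],[0,0,4.18],0.35],[[0.53,-0.06,0.17],[0,0,4.18],0.35],[[0.53,-0.06,0.17],[0,0,4.18],0.35]]}}

```text
time_s: 29.75
position: [0.6833, -0.0625, 0.2204]
tool_rot: [[1.0, -0.001, -0.003], [-0.001, -1.0, 0.001], [-0.003, -0.001, -1.0]]
wrist_force: [1.0, 0.3, -0.0]
width: 0.0303
```

```bash
python3 - <<'E'
from h import *
s=st();cv2.imwrite('pics/w20.png',r.snapshot('wrist'));go((.685,-.061,.109),-np.pi/2-.01)
E
```

```text
t 29.75 p [ 0.6833 -0.0625  0.2204] w 0.0303 F [ 1.   0.3 -0. ]
[[1.0, -0.001, -0.003], [-0.001, -1.0, 0.001], [-0.003, -0.001, -1.0]] [-0.141  0.328  1.025  0.     1.792  1.431]
shift [ 0.04 -0.03  2.25] turn [-0.    0.02  0.08]
```

View pics/w20.png

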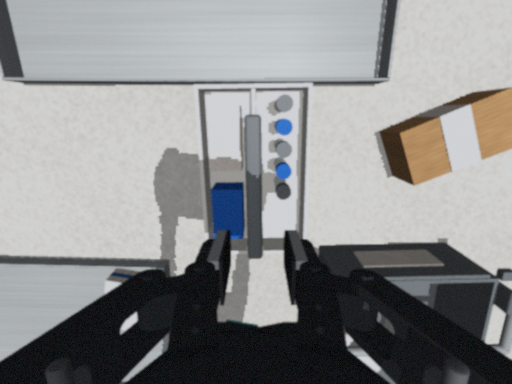

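```bash
python3 - <<'E'
from h import *
def tri(r1,r2):
    (o1,d1),(o2,d2)=r1,r2
    A=np.stack([d1,-d2],1);t=np.linalg.lstsq(A,o2-o1,rcond=None)[0]
    return (o1+d1*t[0]+o2+d2*t[1])/2,(o1+d1*t[0]-o2-d2*t[1])
q=lambda u,v:(230+u/6,70+v/6)
print(tri(ray('wrist',284,171),ray('top',*q(346,266))))
print(tri(ray('wrist',284,127),ray('top',*q(340,157))))
print('bar ends',onz('wrist',254,116,.109),onz('wrist',255,258,.109))
E
```

```text
(array([ 0.69813367, -0.09098272,  0.05223499]), array([-4.62499507e-07, -2.63445192e-04,  2.65309307e-05]))
(array([ 0.7432547 , -0.09001009,  0.05174027]), array([ 6.78315302e-07,  6.76658234e-05, -6.53634989e-06]))
bar ends [ 0.75403316 -0.06018459  0.109     ] [ 0.62710033 -0.06053857  0.109     ]
```

Emit:
{"api": "step_arm", "payload": {"series": [[[0.07,-0.04,0.8],[0,0,0],0.35],[[0.07,-0.04,1.6],[0,0,0],0.35],[[0.07,-0.04,2.2],[0,0,0],0.35],[[0.07,-0.04,2.28],[0,0,0],0.35],[[0.07,-0.04,2.28],[0,0,0],0.35],[[0.07,-0.04,2.28],[0,0,0],0],[[0.07,-0.04,2.28],[0,0,0],0],[[0.07,-0.04,2.28],[0,0,0],0]], "force": 90}}

```text
time_s: 30.6
position: [0.6885, -0.0603, 0.1116]
tool_rot: [[1.0, -0.004, 0.005], [-0.004, -1.0, 0.0], [0.005, -0.0, -1.0]]
wrist_force: [-0.8, 3.4, 5.2]
width: 0.0121
```

Emit:
{"api": "step_arm", "payload": {"series": [[[0,0,0],[0,0,0],0],[[0,0,0],[0,0,0],0],[[0,0,-0.2],[0,0,0],0],[[0,0,-0.5],[0,0,0],0],[[0,0,-0.9],[0,0,0],0],[[0,0,-1.4],[0,0,0],0],[[0,0,-2.0],[0,0,0],0],[[0,0,-2.6],[0,0,0],0]]}}

```text
time_s: 31.4
position: [0.6869, -0.061, 0.2397]
tool_rot: [[1.0, -0.005, -0.001], [-0.005, -1.0, -0.0], [-0.001, 0.0, -1.0]]
wrist_force: [0.1, 0.3, -3.7]
width: 0.0124
```

```bash
python3 - <<'E'
from h import *
s=st();cv2.imwrite('pics/w21.png',r.snapshot('wrist'));cv2.imwrite('pics/s21.png',r.snapshot('scene'))
go(t2w(0,0,.25),-np.pi/2+TY)
E
```

```text
t 31.4 p [ 0.6869 -0.061   0.2397] w 0.0124 F [ 0.1  0.3 -3.7]
[[1.0, -0.005, -0.001], [-0.005, -1.0, -0.0], [-0.001, 0.0, -1.0]] [-0.138  0.34   0.976 -0.     1.827  1.438]
shift [-4.45  3.48 -0.13] turn [ 0.02 -0.09 -0.38]
```

View pics/w21.png

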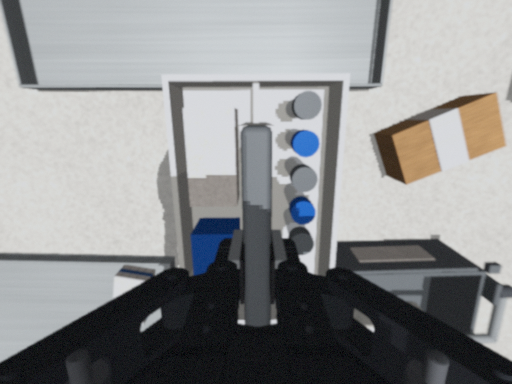

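View pics/s21.png

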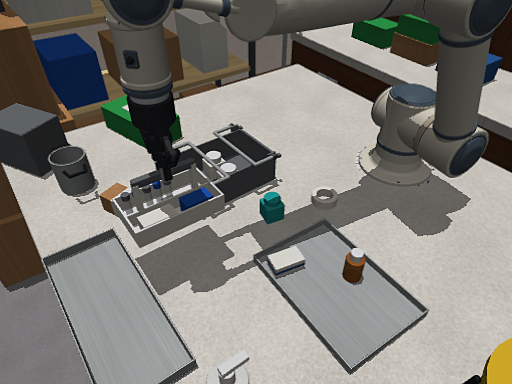

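Emit:
{"api": "step_arm", "payload": {"series": [[[-0.3,0.25,-0.2],[0,0,0],0],[[-0.8,0.6,-0.2],[0,0,-0.1],0],[[-1.4,1.1,-0.2],[0,0,-0.1],0],[[-2.0,1.6,-0.2],[0,0,-0.2],0],[[-2.6,2.1,-0.2],[0,0,-0.2],0],[[-3.2,2.6,-0.2],[0,0,-0.3],0],[[-3.8,3.0,-0.2],[0,0,-0.38],0],[[-4.3,3.4,-0.2],[0,0,-0.38],0]]}}

```text
time_s: 32.3
position: [0.4694, -0.2303, 0.2468]
tool_rot: [[0.999, 0.034, -0.002], [0.034, -0.999, 0.001], [-0.002, -0.001, -1.0]]
wrist_force: [0.2, -1.1, -3.7]
width: 0.0117
```

```bash
python3 - <<'E'
from h import *
s=st();go(t2w(0,0,.25),-np.pi/2+TY)
E
```

```text
t 32.3 p [ 0.4694 -0.2303  0.2468] w 0.0117 F [ 0.2 -1.1 -3.7]
[[0.999, 0.034, -0.002], [0.034, -0.999, 0.001], [-0.002, -0.001, -1.0]] [-0.521 -0.116  1.453 -0.     1.807  1.015]
shift [-0.09  0.07 -0.06] turn [-0.01  0.02 -0.01]
```

Emit:
{"api": "step_arm", "payload": {"series": [[[-0.09,0.07,0],[0,0,0],0],[[-0.09,0.07,0],[0,0,0],0],[[-0.09,0.07,0],[0,0,0],0]]}}

```text
time_s: 32.6
position: [0.4674, -0.2328, 0.2477]
tool_rot: [[0.999, 0.035, -0.001], [0.035, -0.999, 0.001], [-0.001, -0.001, -1.0]]
wrist_force: [0.8, 0.2, -4.3]
width: 0.0118
```

```bash
python3 - <<'E'
from h import *
s=st();cv2.imwrite('pics/w22.png',r.snapshot('wrist'));cv2.imwrite('pics/s22.png',cv2.resize(r.snapshot('scene')[60:240,90:330],None,fx=3.3,fy=3.3,interpolation=cv2.INTER_CUBIC))
go(t2w(0,0,.213),-np.pi/2+TY)
E
```

```text
t 32.6 p [ 0.4674 -0.2328  0.2477] w 0.0118 F [ 0.8  0.2 -4.3]
[[0.999, 0.035, -0.001], [0.035, -0.999, 0.001], [-0.001, -0.001, -1.0]] [-5.280e-01 -1.190e-01  1.454e+00  1.000e-03  1.808e+00  1.008e+00]
shift [-0.06  0.03  0.7 ] turn [-0.01  0.01  0.01]
```

View pics/w22.png

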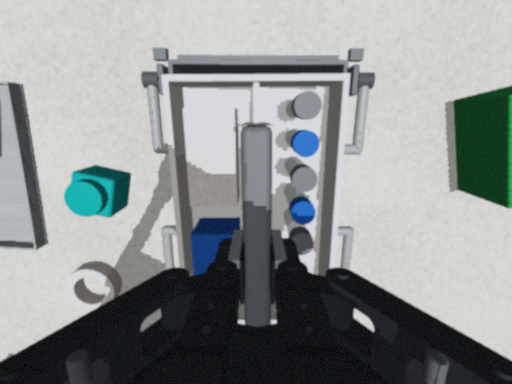

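View pics/s22.png

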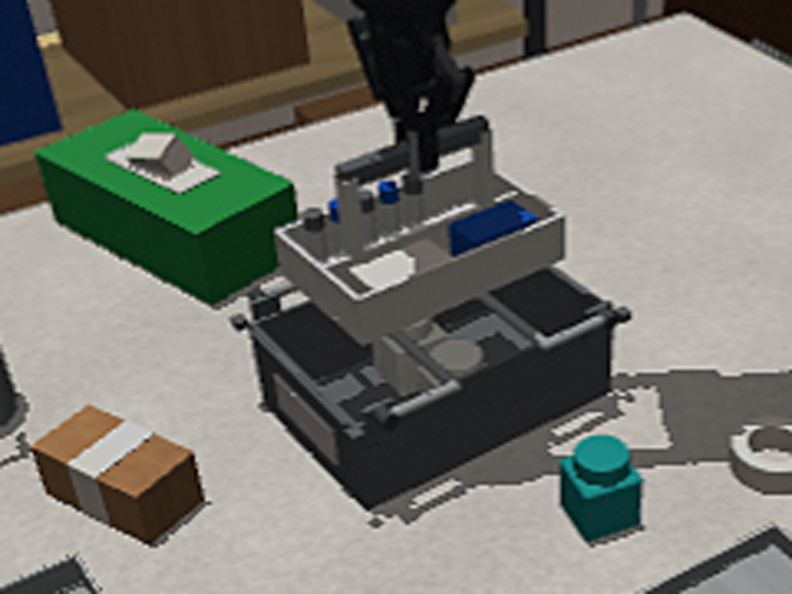

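Emit:
{"api": "step_arm", "payload": {"series": [[[-0.05,0.03,0.25],[0,0,0],0],[[-0.05,0.03,0.5],[0,0,0],0],[[-0.05,0.03,0.65],[0,0,0],0],[[-0.05,0.03,0.7],[0,0,0],0],[[-0.05,0.03,0.72],[0,0,0],0],[[-0.05,0.03,0.72],[0,0,0],0]]}}

```text
time_s: 33.3
position: [0.4648, -0.2349, 0.2127]
tool_rot: [[0.999, 0.035, 0.0], [0.035, -0.999, -0.0], [0.0, 0.0, -1.0]]
wrist_force: [-0.5, 0.1, -3.5]
width: 0.0124
```

```bash
python3 - <<'E'
from h import *
s=st()
E
```

```text
t 33.3 p [ 0.4648 -0.2349  0.2127] w 0.0124 F [-0.5  0.1 -3.5]
[[0.999, 0.035, 0.0], [0.035, -0.999, -0.0], [0.0, 0.0, -1.0]] [-0.533 -0.127  1.523  0.     1.745  1.003]
```

Emit:
{"api": "step_arm", "payload": {"series": [[[0,0,0.03],[0,0,0],0],[[0,0,0.05],[0,0,0],0],[[0,0,0.05],[0,0,0],0]]}}

```text
time_s: 33.6
position: [0.4648, -0.2349, 0.2107]
tool_rot: [[0.999, 0.035, 0.001], [0.035, -0.999, -0.0], [0.001, 0.0, -1.0]]
wrist_force: [-0.7, 0.5, -2.8]
width: 0.012
```

Emit:
{"api": "step_arm", "payload": {"series": [[[0,0,0.02],[0,0,0],0],[[0,0,0.03],[0,0,0],0],[[0,0,0.03],[0,0,0],0]]}}

```text
time_s: 33.9
position: [0.4648, -0.2348, 0.2105]
tool_rot: [[0.999, 0.035, 0.002], [0.035, -0.999, -0.001], [0.002, 0.001, -1.0]]
wrist_force: [-3.0, 3.2, 5.3]
width: 0.0125
```

Contact (force now +5 N); release and retreat straight up.

Emit:
{"api": "step_arm", "payload": {"series": [[[0,0,0],[0,0,0],0.15],[[0,0,0],[0,0,0],0.35],[[0,0,0],[0,0,0],0.35],[[0,0,0],[0,0,0],0.35],[[0,0,-0.3],[0,0,0],0.35],[[0,0,-0.8],[0,0,0],0.35],[[0,0,-1.4],[0,0,0],0.35],[[0,0,-2.0],[0,0,0],0.35]]}}

```text
time_s: 34.7
position: [0.4646, -0.2348, 0.3106]
tool_rot: [[0.999, 0.035, 0.0], [0.035, -0.999, -0.0], [0.0, 0.0, -1.0]]
wrist_force: [1.7, -0.3, 0.7]
width: 0.03
```

Emit:
{"api": "step_arm", "payload": {"series": [[[-0.5,0.5,0],[0,0,0],0.35],[[-1,1,0],[0,0,0],0.35],[[-1.5,2,0],[0,0,0],0.35],[[-1.5,3,0],[0,0,0],0.35],[[-1.5,4,0],[0,0,0],0.35],[[-1.5,4.5,0],[0,0,0],0.35],[[-1.5,4.5,0],[0,0,0],0.35]]}}

```text
time_s: 35.4
position: [0.3966, -0.4658, 0.307]
tool_rot: [[1.0, 0.031, -0.002], [0.031, -1.0, 0.001], [-0.002, -0.001, -1.0]]
wrist_force: [-0.6, 0.4, -2.1]
width: 0.0301
```

```bash
python3 - <<'E'
from h import *
s=st();im=r.snapshot('top');cv2.imwrite('pics/top23.png',im);cv2.imwrite('pics/t23.png',cv2.resize(im[135:285,280:430],None,fx=4,fy=4,interpolation=cv2.INTER_CUBIC));cv2.imwrite('pics/s23.png',cv2.resize(r.snapshot('scene')[60:240,90:330],None,fx=3.3,fy=3.3,interpolation=cv2.INTER_CUBIC))
cv2.imwrite('pics/t23f.png',im)
E
```

```text
t 35.4 p [ 0.3966 -0.4658  0.307 ] w 0.0301 F [-0.6  0.4 -2.1]
[[1.0, 0.031, -0.002], [0.031, -1.0, 0.001], [-0.002, -0.001, -1.0]] [-9.210e-01  1.430e-01  1.085e+00 -1.000e-03  1.916e+00  6.190e-01]
```

View pics/t23.png

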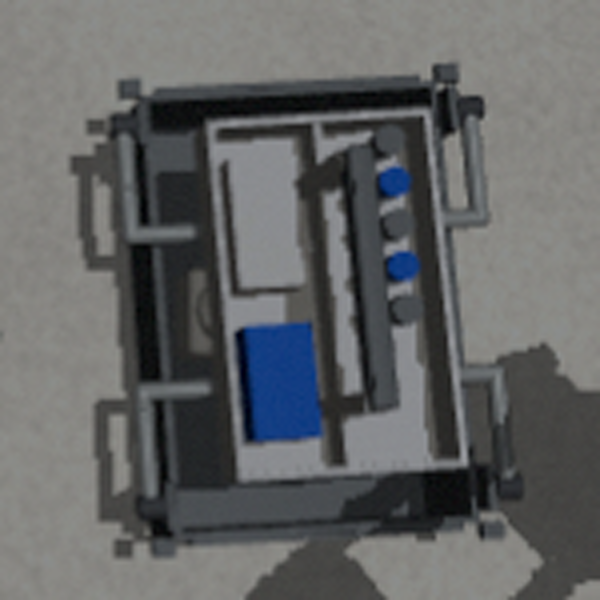

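View pics/s23.png

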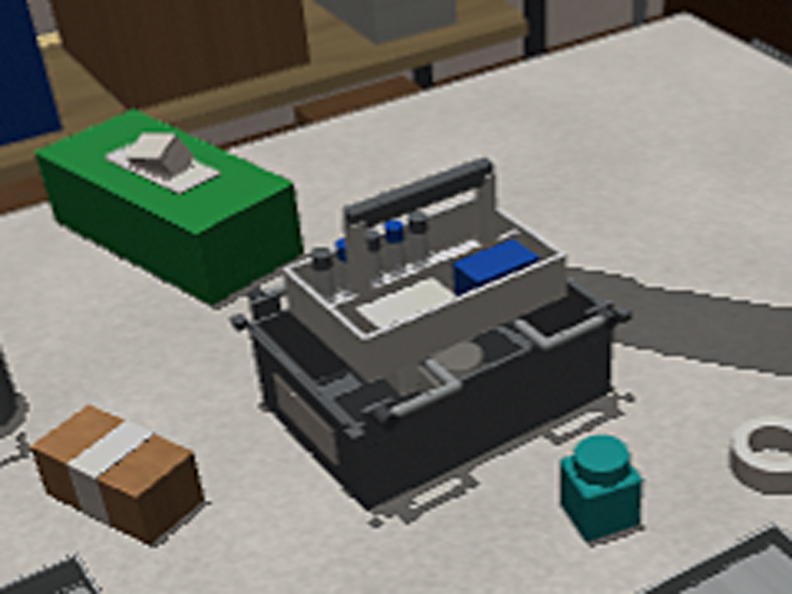

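View pics/t23f.png

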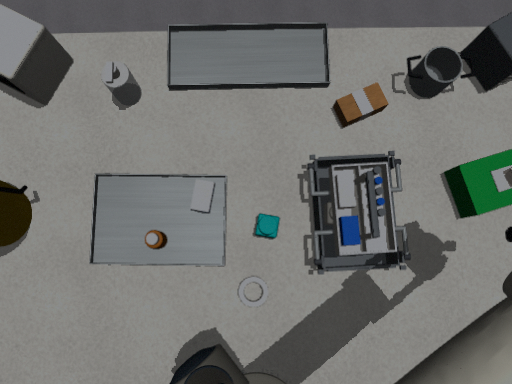

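```bash
python3 - <<'E'
from h import *
t=lambda u,v:(280+u/4,135+v/4)
R=np.array([onz('top',*t(*q),.139) for q in [(208,122),(432,110),(470,470),(237,482)]]);print(np.round([w2t(p) for p in R],4),w2t(R.mean(0)))
B=[w2t(onz('top',*t(*q),.208)) for q in [(347,150),(372,146),(399,405),(370,410)]];print(np.round(B,4),np.mean(B,0))
for q in (2.9,3.14):
  for sx in(1,-1):
    for y in (-.097,.097): print(q,sx,y,(proj('top',t2w(sx*(.105+.062*np.cos(q)),y,.094+.062*np.sin(q)))-[280,135])*4)
# triangulate bar end vs scene
sc=lambda u,v:(90+u/3.3,60+v/3.3)
def tri(r1,r2):
    (o1,d1),(o2,d2)=r1,r2
    A=np.stack([d1,-d2],1);tt=np.linalg.lstsq(A,o2-o1,rcond=None)[0]
    return np.round((o1+d1*tt[0]+o2+d2*tt[1])/2,4)
print(w2t(tri(ray('top',*t(347,150)),ray('scene',*sc(352,223-12)))), w2t(tri(ray('top',*t(399,405)),ray('scene',*sc(488,160)))))
E
```

```text
[[ 0.0917  0.0585  0.139 ]
 [ 0.0918 -0.0615  0.139 ]
 [-0.0985 -0.0622  0.139 ]
 [-0.0976  0.059   0.139 ]] [-0.00315691 -0.0015452   0.139     ]
[[ 0.0602  0.006   0.208 ]
 [ 0.0615 -0.0065  0.208 ]
 [-0.0651 -0.0074  0.208 ]
 [-0.0666  0.0067  0.208 ]] [-0.00251061 -0.00029705  0.208     ]
2.9 1 -0.097 [487.4227638  202.64420781]
2.9 1 0.097 [133.9609398  222.02078685]
2.9 -1 -0.097 [504.64099281 366.51155041]
2.9 -1 0.097 [146.65344247 387.05743103]
3.14 1 -0.097 [478.45503495 210.1788434 ]
3.14 1 0.097 [130.22805223 229.30656041]
3.14 -1 -0.097 [494.60977085 365.09981885]
3.14 -1 0.097 [142.17084233 385.30941686]
[0.06130403 0.00475771 0.2066    ] [-0.06631651 -0.00788422  0.2019    ]
```

```bash
python3 - <<'E'
from h import *
st(); print(r.job_done())
E
```

```text
t 35.5 p [ 0.3974 -0.4627  0.3087] w 0.0299 F [ 1.  -0.8  1. ]
[[0.999, 0.034, -0.0], [0.034, -0.999, 0.001], [-0.0, -0.001, -1.0]] [-0.917  0.137  1.088  0.     1.917  0.62 ]
the job is handed in; nothing more can be done
None
```

I swung both bails out, moved the two white jars that were there from the tray into the tote, and swung both bails back in to their stops. I then set the caddy on them and handed the job in at 35.5 s. It reported no verdict.

- **Caddy:** in the last top view its rim is about 3 mm lengthways and 2 mm sideways off the tote centre, and it lies along the tote. From two views the bar ends came out at z = 0.207 and 0.202 m, which reads as level within measurement error.
- **Bails:** both read as fully in, though that rests on the camera images and the arm's position. I checked the far one in the scene view and the near one while it was still gripped.
- **Jars:** both stood upright in the tote, near its centre, before the bails went in. The caddy now covers most of them.
- **Tray and arm:** the flask and the carton look unmoved, and the arm is clear of everything.

Two readings disagreed or ran high. The wrist and top cameras differed by about 5–7 mm in x, and I used values in between. Pressing each near-bail stop gave a brief wrist force of about 40 N, through the fingers rather than the gripper body. No grip slip or knocked part was seen.

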